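# Take the lens cells out of the drying pot

## Task

Move the post stand from the pot's lid and stand it upright on the round steel plate, then lift the lid off by its knob and lay it, knob up, centred on the cork mat. Take all the round lens cells out of the pot and stand them upright on the floor of the metal tray, leaving the square tin in the pot, and then put the lid back on the pot, fully seated. Leave the jar and the screwdriver at the back alone.

Things in the scene. Friction and masses are not known exactly. Their poses are not given: they have to be found in the camera images.
- pot: round open pot (desiccator base), white plastic, fixed, outside diameter 252 mm at the rim, inside diameter 232 mm at the floor, 55 mm tall, floor 6 mm thick. Origin: centre of its underside, on the bench
- lid: loose round grey lid, 0.3 to 0.4 kg: disc 256 mm wide, 8 mm thick; under it a locating disc 216 mm wide, 5 mm deep that drops inside the pot's rim; on top a straight round black knob 28 mm wide, 34 mm tall. Origin: centre of the underside of the locating disc, z up; the disc's top is at z = 13 mm, the knob's top at 47 mm. Seated, its origin is 50 mm above the pot's
- stand: loose short post stand, dark steel, 0.2 to 0.33 kg: round base 54 mm in diameter and 14 mm tall carrying a round post 26 mm in diameter; 62 mm tall in all. Origin: centre of its underside, z up along the post. It starts upright on the lid, beside the knob
- plate: fixed round dark steel plate on the bench, 90 mm in diameter, 10 mm thick, with four small screw heads; place for the stand. Origin: centre of its underside
- mat: fixed round cork mat, 170 mm in diameter, 6 mm thick, place for the lid. Origin: centre of its underside
- tray: fixed shallow rectangular bare-metal tray, 170 mm along its x, 220 mm along its y, walls 4 mm thick, rim 12 mm above the bench, floor 4 to 5 mm thick. Origin: centre of its underside
- cell1: loose lens cell: a plain black-anodised round barrel, 36 mm diameter, 26 mm tall, 60 g, with a round glass window in its top face. Origin: centre of its underside, z up along its axis. It starts standing on the floor inside the pot. Between three and five cells are present; absent ones give None
- cell2: loose lens cell: a plain black-anodised round barrel, 36 mm diameter, 26 mm tall, 60 g, with a round glass window in its top face. Origin: centre of its underside, z up along its axis. It starts standing on the floor inside the pot. Between three and five cells are present; absent ones give None
- cell3: loose lens cell: a plain black-anodised round barrel, 36 mm diameter, 26 mm tall, 60 g, with a round glass window in its top face. Origin: centre of its underside, z up along its axis. It starts standing on the floor inside the pot. Between three and five cells are present; absent ones give None
- cell4: loose lens cell: a plain black-anodised round barrel, 36 mm diameter, 26 mm tall, 60 g, with a round glass window in its top face. Origin: centre of its underside, z up along its axis. It starts standing on the floor inside the pot. Between three and five cells are present; absent ones give None
- cell5: loose lens cell: a plain black-anodised round barrel, 36 mm diameter, 26 mm tall, 60 g, with a round glass window in its top face. Origin: centre of its underside, z up along its axis. It starts standing on the floor inside the pot. Between three and five cells are present; absent ones give None
- tin: loose square aluminium drying-agent tin, 32 x 32 mm, 34 mm tall, with pierced top, near the middle of the pot; it stays in the pot. Origin: centre of its underside
- bottle: bystander: loose amber jar, 48 mm diameter, 70 mm tall, standing on the bench at the back. Origin: centre of its underside
- driver: bystander: loose screwdriver, 160 mm long, lying on the bench at the back
- lens: bystander: fixed small lens mount on a 60 x 50 mm steel foot, about 52 mm tall, close in front of the robot. Origin: centre of its underside
There are look-alikes about, which are no part of the job. What is shaped like the stand but blue or red is not meant. There is more than one size of the mat; the job needs the smaller.

How it is judged (in metres and radians):
On the way, in this order (a step that is already met when the one before it is completed fails the run):
1. the post stand stands on the steel plate, with the lid still on the pot (horizontal distance between stand and plate below 0.03 m and z of stand in the frame of plate between 0.004 and 0.016 m and angle between stand's own z axis and vertical below 0.15 rad and linear speed of stand below 0.03 m/s and horizontal distance between lid and pot below 0.014 m and z of lid in the frame of pot between 0.046 and 0.054 m and angle between lid's own z axis and vertical below 0.03 rad and linear speed of lid below 0.02 m/s), for 0.2 s.
2. the lid lies knob up on the cork mat (horizontal distance between lid and mat below 0.045 m and z of lid in the frame of mat below 0.011 m and angle between lid's own z axis and vertical below 0.1 rad and linear speed of lid below 0.03 m/s), for 0.2 s.
3. every cell stands in the tray, while the lid is still off (x of cell1 in the frame of tray between -0.081 and 0.081 m and y of cell1 in the frame of tray between -0.106 and 0.106 m and z of each of cell1, cell2, cell3, cell4, cell5 in the frame of tray below 0.01 m and angle between each of cell1, cell2, cell3, cell4, cell5's own z axis and vertical below 0.15 rad and linear speed of each of cell1, cell2, cell3, cell4, cell5 below 0.03 m/s and x of cell2 in the frame of tray between -0.081 and 0.081 m and y of cell2 in the frame of tray between -0.106 and 0.106 m and x of cell3 in the frame of tray between -0.081 and 0.081 m and y of cell3 in the frame of tray between -0.106 and 0.106 m and x of cell4 in the frame of tray between -0.081 and 0.081 m and y of cell4 in the frame of tray between -0.106 and 0.106 m and x of cell5 in the frame of tray between -0.081 and 0.081 m and y of cell5 in the frame of tray between -0.106 and 0.106 m and not (horizontal distance between lid and pot below 0.014 m and z of lid in the frame of pot between 0.046 and 0.054 m and angle between lid's own z axis and vertical below 0.03 rad and linear speed of lid below 0.02 m/s)), for 0.2 s.
At the end, for the whole second after the job is handed in: The lid is seated on the pot (within 14 mm of its centre, level, its disc on the rim), every cell stands upright on the tray's floor inside its rim, the stand is upright on the steel plate (within 30 mm of its centre), the tin is inside the pot; all released and at rest (all of step 1 and x of cell1 in the frame of tray between -0.081 and 0.081 m and y of cell1 in the frame of tray between -0.106 and 0.106 m and z of each of cell1, cell2, cell3, cell4, cell5 in the frame of tray below 0.01 m and angle between each of cell1, cell2, cell3, cell4, cell5's own z axis and vertical below 0.15 rad and linear speed of each of cell1, cell2, cell3, cell4, cell5 below 0.03 m/s and x of cell2 in the frame of tray between -0.081 and 0.081 m and y of cell2 in the frame of tray between -0.106 and 0.106 m and x of cell3 in the frame of tray between -0.081 and 0.081 m and y of cell3 in the frame of tray between -0.106 and 0.106 m and x of cell4 in the frame of tray between -0.081 and 0.081 m and y of cell4 in the frame of tray between -0.106 and 0.106 m and x of cell5 in the frame of tray between -0.081 and 0.081 m and y of cell5 in the frame of tray between -0.106 and 0.106 m and horizontal distance between tin and pot below 0.115 m and z of tin in the frame of pot below 0.04 m); the robot touches nothing.
It fails at once if the jar or the screwdriver is moved by more than 30 mm (distance of any of bottle, driver from where it was at the start of the episode above 0.03 m).
It fails at once if the tin is taken out of the pot (horizontal distance between tin and pot above 0.125 m).
Of cell1, cell2, cell3, cell4, cell5 only 3 to 5 are there at a start; the rules pass over those that are not, and their reading is None.
At some moment in a run one of cell1, cell2, cell3, cell4, cell5 may be knocked a few centimetres aside while the robot is not near it.
Once in a run the grip may slacken for a moment while it holds something.
It also fails if it takes over 210 s, if anything falls off the work surface, if the arm or the gripper's body presses on something with over 40 N, if the wrist force passes 120 N, or if a joint passes its speed limit or range.

## Robot

A 7-joint arm with a two-finger parallel gripper is mounted at the origin on the work surface. World frame = base frame: x ahead of the robot, y to its left, z up, the work surface at z = 0. Lengths are in mm, angles in rad, forces in N, time in s.
With the tool pointing down it reaches from about 400 to 875 mm from the base axis. Payload 4.4 kg.
Tool frame: the origin (TCP) lies at the centre of the arm's flange, where the gripper is bolted on; the fingertips stand 173 mm ahead of it and the grasp point (between the pads) lies 155 mm ahead of it; z points along the fingers, y is the direction in which the jaws open and shut (so a half turn about z gives the same grasp; the last joint's range is limited). The gripper opens to 85 mm and grips with 20 to 120 N. Pads are 22 mm wide; open, the fingers measure 114 mm over their backs; the gripper's body (76 mm by 85 mm) begins 54 mm behind the grasp point. The pads swing forward as they close: fully open they stand 13 mm farther back than shut.
Start: joints at [-1.41, 0.628, 0.038, 1.517, -0.027, 0.996, -0.02], TCP at [146.139, 633.371, 404.713] pointing down, gripper open.
Joint ranges: [-3.06, 3.06], [-0.37, 2.12], [-1.25, 1.32], [0.18, 2.47], [-1.1, 4.24], [0.23, 1.98], [-2.94, 2.94]. Speed limits (rad/s): [2.57, 2.57, 3.14, 3.14, 3.14, 3.14, 3.14].

## Interface

Orientations are given as [roll, pitch, yaw] about the fixed x, y, z axes, in that order (R = Rz(yaw) Ry(pitch) Rx(roll)).
In Python, from cell import * gives the robot as it stands. The module is installed in compiled form; this text tells all that it offers.
- The arm moves only by the shell command python3 -m jog 'ROWS'. ROWS is JSON, one flat list of numbers, 5 for each row, row after row: the shift along the tool's x, y, z in mm, then the turn about the tool's z in degrees, then the finger opening in mm, from 0 to 85.4. A call has 1 to 20 rows; each row is the pose to reach, as a shift and turn from the pose commanded when the call began, along the tool's axes at that moment; what a row does not reach only later rows make up. A row lasts 1/12 s, in which the tool goes at most 41.7 mm and 7.16 degrees, less where a joint would pass 70% of its speed; a pose out of reach is approached as far as the arm can. A call with a gripper value outside its range is refused whole. The fingers move at their own pace and stop on an object; the grip force is fixed at half the most. Time passes only in rows, so rows that repeat a pose let the fingers close. It gives the time, the measured TCP pose, the force and the opening at its end, in the units of the state.
- read_state(): the state, without advancing time (a new reading comes with each control period).
- get_image(name): name is "scene" or "top" or "wrist"; returns (picture, depth): 400x640x3 uint8, blue, green, red; 400x640 float32, mm along the optical axis (not along the pixel's ray), 0 where there is no reading.
- camera_params(name): a dict with "K" (3x3 intrinsics, pixels), "dist_coeffs" ([k1, k2, p1, p2, k3] as OpenCV has them; the pictures are not rectified), "T" (4x4, takes a point from camera to world coordinates). Camera axes: x right, y up, looking along -z (the intrinsics and any distortion apply to the point x, -y, -z); pixel columns grow to the right and rows downward; lengths in mm; the calibration is good to about 2 mm. A picture is of the moment at which its call begins: read the wrist's pose just before it. camera_params takes no time and is no camera call; for the wrist camera it gives the pose at the moment of the call.
- finish_job(): hands the job in, once; it reports no verdict.
The state is a dict: "clock": time; "qpos": joint angles; "qd": joint speeds; "tau": joint torques, N m; "eef_pos": TCP position; "tool_rot": TCP orientation; "force": force on the tool from outside, world axes, zero at the start; "torque": the same for the moment, N m; "width": finger opening in mm.
Only numpy, scipy, OpenCV 4.12 (cv2) and the standard library are available. Lean on these libraries where they do the work, as an engineer would, in place of code of your own. Each camera call takes 0.05 s, during which the arm holds its last target.

## Working session

There is one attempt and no reset: what is moved stays moved. The work goes in short steps, Python scripts to look and compute and a shell command to move; the robot and the scene stay as the last step left them, time stands still between calls to the robot, and variables do not carry over. Pictures are saved under pics/ and viewed, and the job is handed in when it is done.

```bash
mkdir -p pics
cat > h.py <<'E'
from cell import *
import numpy as np, cv2
def ray(cam,u,v,P=None):
    P=P or camera_params(cam); K=np.array(P["K"]);d=np.array(P["dist_coeffs"]);T=np.array(P["T"])
    n=cv2.undistortPoints(np.array([[[u,v]]],float),K,d)[0,0]
    r=T[:3,:3]@np.array([n[0],-n[1],-1.0]); return T[:3,3],r
def onplane(cam,u,v,z,P=None):
    o,r=ray(cam,u,v,P); t=(z-o[2])/r[2]; return o+t*r
def proj(cam,p,P=None):
    P=P or camera_params(cam); K=np.array(P["K"]);d=np.array(P["dist_coeffs"]);T=np.array(P["T"])
    c=T[:3,:3].T@(np.array(p,float)-T[:3,3]); c=np.array([c[0],-c[1],-c[2]])
    return cv2.projectPoints(c.reshape(1,1,3),np.zeros(3),np.zeros(3),K,d)[0].ravel()
def cloud(cam,depth,P=None):
    P=P or camera_params(cam); K=np.array(P["K"]);d=np.array(P["dist_coeffs"]);T=np.array(P["T"])
    h,w=depth.shape; uv=np.stack(np.meshgrid(np.arange(w),np.arange(h)),-1).reshape(-1,1,2).astype(float)
    n=cv2.undistortPoints(uv,K,d).reshape(h,w,2)
    c=np.stack([n[...,0],-n[...,1],-np.ones((h,w))],-1)*depth[...,None]
    X=c@T[:3,:3].T+T[:3,3]; X[depth<=0]=np.nan; return X
E
python3 - <<'E'
from h import *
for c in ["scene","top","wrist"]:
    P=camera_params(c); im,d=get_image(c); cv2.imwrite(f"pics/{c}0.png",im); np.save(f"pics/{c}0d.npy",d)
    print(c,np.round(P["K"],1).tolist(),np.round(P["dist_coeffs"],3),np.round(P["T"],3).tolist())
print(read_state())
E
```

```text
scene [[474.2, 0.0, 327.4], [0.0, 474.2, 199.7], [0.0, 0.0, 1.0]] [-0.12  0.    0.    0.    0.  ] [[-0.071, -0.697, 0.713, 1423.848], [0.997, -0.053, 0.047, 109.127], [0.005, 0.715, 0.699, 1036.792], [0.0, 0.0, 0.0, 1.0]]
top [[477.8, 0.0, 323.9], [0.0, 477.8, 184.3], [0.0, 0.0, 1.0]] [-0.093  0.     0.     0.     0.   ] [[-0.078, 0.976, -0.204, 186.728], [-0.997, -0.078, 0.012, 68.652], [-0.005, 0.204, 0.979, 1381.295], [0.0, 0.0, 0.0, 1.0]]
wrist [[302.5, 0.0, 319.2], [0.0, 302.5, 196.8], [0.0, 0.0, 1.0]] [0.007 0.    0.    0.    0.   ] [[0.224, -0.936, -0.271, 77.504], [0.975, 0.214, 0.065, 648.347], [-0.003, -0.279, 0.96, 371.74], [0.0, 0.0, 0.0, 1.0]]
{'clock': 0.15, 'qpos': array([-1.40979147,  0.6291441 ,  0.03845827,  1.51815219, -0.0269563 ,
        0.99629046, -0.0200178 ]), 'qd': array([ 0.00092356, -0.00389543,  0.00019383, -0.00383796,  0.00092334,
        0.00017299, -0.00123426]), 'tau': array([ 2.04704433e-03, -5.63798690e+01,  1.22773558e+00, -1.93652058e+01,
        1.10693282e-02,  7.37777824e-03, -1.78457654e-06]), 'eef_pos': array([146.09006587, 633.13948077, 403.98912952]), 'tool_rot': array([-3.14011746e+00,  5.04763444e-05,  2.91478551e+00]), 'force': array([-0.84500652,  0.23860125,  0.21796706]), 'torque': array([ 0.01258235, -0.03890854,  0.03039799]), 'width': 85.60412151402605}
```

View pics/scene0.png

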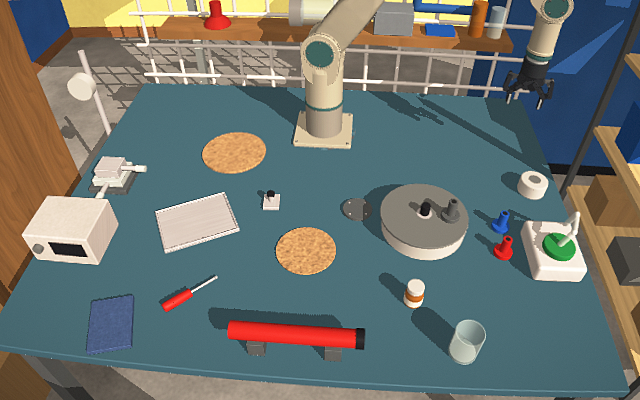

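View pics/top0.png

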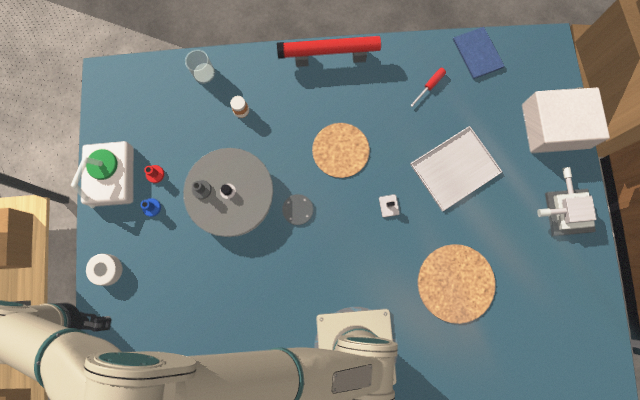

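View pics/wrist0.png

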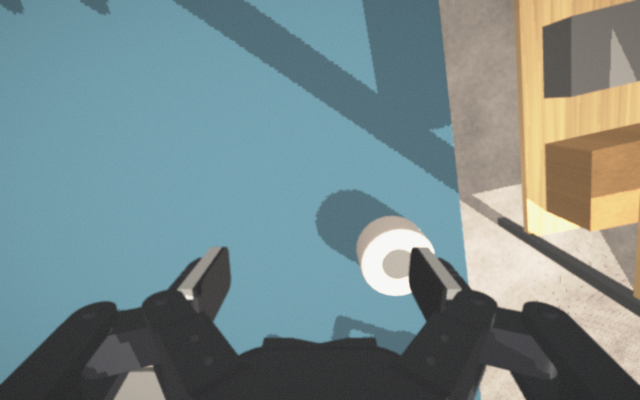

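The top view shows the lid disc at (228,192), with the dark stand at (201,188) and the black knob at (227,190) on it. The blue (150,207) and red (153,174) stands are look-alikes. The small mat is at (341,150) and the big one at (456,284). The plate is at (298,209), the tray at (456,168) and the lens mount at (390,206). For the stand I choose the dark one on the lid, and for the mat the smaller one. Next I check that choice in a close crop and measure.

Run:
```python
from h import *
im=cv2.imread("pics/top0.png"); s=cv2.imread("pics/scene0.png")
a=cv2.resize(im[140:245,175:330],None,fx=4,fy=4,interpolation=cv2.INTER_CUBIC)
cv2.imwrite("pics/cropt.png",a)
b=cv2.resize(s[165:265,330:520],None,fx=4,fy=4,interpolation=cv2.INTER_CUBIC)
cv2.imwrite("pics/crops.png",b)
d=np.load("pics/top0d.npy"); X=cloud("top",d)
Z=X[...,2]
def rep(n,m):
    P=X[m]; 
    if len(P)<10: print(n,"few");return
    r=cv2.minAreaRect(P[:,:2].astype(np.float32)); c,R=cv2.minEnclosingCircle(P[:,:2].astype(np.float32))
    print(n,len(P),"med z",np.median(P[:,2]).round(1),"rect",np.round(r[0],1),np.round(r[1],1),round(r[2],1),"circ",np.round(c,1),round(2*R,1))
def box(u0,v0,u1,v1):
    m=np.zeros(Z.shape,bool); m[v0:v1,u0:u1]=1; return m
print("bench z",np.nanmedian(Z[60:100,120:180]), np.nanmedian(Z[215:250,320:380]))
B=box(180,145,276,240)
rep("lid disc",B&(Z>58)&(Z<69))
rep("above",B&(Z>85))
rep("stand",box(180,145,216,240)&(Z>110)); rep("knob",box(217,145,276,240)&(Z>88))
hsv=cv2.cvtColor(im,cv2.COLOR_BGR2HSV)
cork=(hsv[...,0]<20)&(hsv[...,1]>90)&(hsv[...,2]>100)
for n,bx in [("mat",(305,115,375,185)),("bigmat",(410,235,505,330))]:
    m=box(*bx)&cork; rep(n,m)
    v,u=np.nonzero(m); 
    k=max(cv2.findContours(m.astype(np.uint8),0,1)[0],key=cv2.contourArea); e=cv2.fitEllipse(k); print(e, onplane("top",*e[0],6))
rep("plate",box(282,190,316,228)&(Z>5)&(Z<20)&(hsv[...,1]<90))
rep("tray rim",box(405,120,508,215)&(Z>7)&(Z<20)&(hsv[...,1]<60))
rep("lens",box(375,190,405,222)&(Z>20))
```

```text
bench z 0.3036370596951201 -0.4772647492155784
lid disc 5505 med z 63.2 rect [465.1 325.5] [251.6 253. ] 76.1 circ [464.7 325.6] 258.4
above 197 med z 101.1 rect [468.3 362.2] [99.7 27.4] 82.2 circ [469.2 362.1] 99.9
stand 85 med z 124.7 rect [473.2 399.1] [26.1 23.9] 1.1 circ [472.9 399. ] 26.8
knob 83 med z 96.6 rect [463. 325.] [26.5 25.2] 41.3 circ [463.3 325.4] 27.5
mat 2408 med z nan rect [575.8  -4.9] [120.8 168.6] 45.6 circ [575.3  -4.9] 171.2
((340.4293212890625, 149.8748321533203), (53.55617141723633, 55.392311096191406), 97.10240173339844) [574.17782237  -4.98627376   6.        ]
bigmat 4725 med z nan rect [ 153.9 -289.5] [167.2 200.9] 50.3 circ [ 156.8 -302.6] 225.0
((456.1861267089844, 283.4283447265625), (75.03114318847656, 78.33522033691406), 148.6774139404297) [ 156.16951719 -300.27419531    6.        ]
plate 703 med z 10.0 rect [412.  134.4] [ 90.2 101.6] 85.5 circ [414.7 142.9] 114.6
tray rim 718 med z 9.1 rect [ 493.8 -358.1] [183.9 250.9] 28.4 circ [ 497.5 -348.5] 284.6
lens 41 med z 47.1 rect [ 392.6 -129.6] [23.1 12. ] 88.6 circ [ 393.4 -129.8] 23.5
```

View pics/cropt.png

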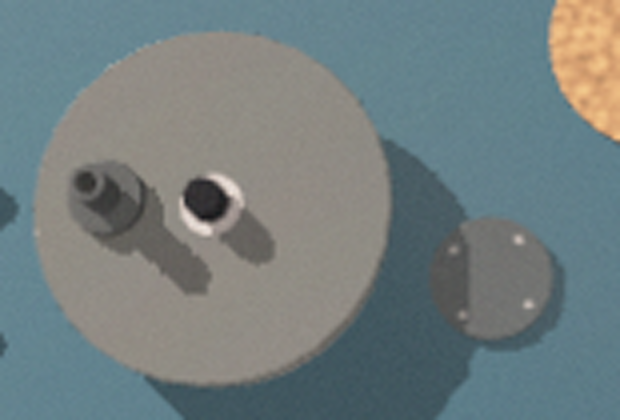

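View pics/crops.png

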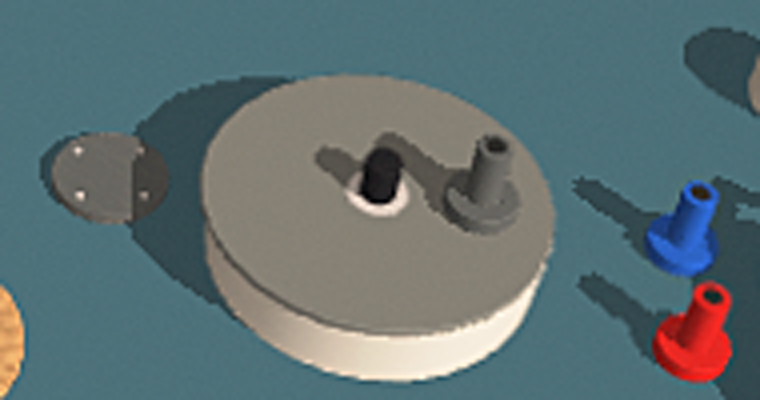

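The crops confirm it: the dark stand is on the lid left of the knob, with the plate to the right at crop (491,278), top (298,209). Now I refine the plate and the tray.

Run:
```python
from h import *
im=cv2.imread("pics/top0.png"); hsv=cv2.cvtColor(im,cv2.COLOR_BGR2HSV)
def big(m,bx):
    k=np.zeros_like(m); u0,v0,u1,v1=bx; k[v0:v1,u0:u1]=m[v0:v1,u0:u1]
    return max(cv2.findContours(k.astype(np.uint8),0,1)[0],key=cv2.contourArea)
m=(hsv[...,1]<60)
c=big(m,(278,185,322,230)); e=cv2.fitEllipse(c); print("plate",e,onplane("top",*e[0],10), onplane("top",297.8,209.5,10))
c=big((hsv[...,1]<70)&(hsv[...,2]>110),(400,115,512,220))
W=np.array([onplane("top",*p[0],12)[:2] for p in c],np.float32); r=cv2.minAreaRect(W); print("tray",r, cv2.boxPoints(r).round(1).tolist())
s=cv2.imread("pics/scene0.png");hs=cv2.cvtColor(s,cv2.COLOR_BGR2HSV)
c=big((hs[...,1]<70)&(hs[...,2]>110),(145,185,250,260))
W=np.array([onplane("scene",*p[0],12)[:2] for p in c],np.float32); r=cv2.minAreaRect(W); print("tray scene",r, cv2.boxPoints(r).round(1).tolist())
c=big((hs[...,1]<60),(335,190,376,228)); e=cv2.fitEllipse(c); print("plate scene",e,onplane("scene",*e[0],10))
d=np.load("pics/scene0d.npy"); X=cloud("scene",d);Z=X[...,2]
for n,(u0,v0,u1,v1),z0 in [("stand",(440,195,475,225),120),("knob",(412,195,436,225),90)]:
    P=X[v0:v1,u0:u1][Z[v0:v1,u0:u1]>z0]; print(n,len(P),np.median(P,0).round(1),cv2.minEnclosingCircle(P[:,:2].astype(np.float32)))
import cell
st=read_state();print(st["eef_pos"],st["tool_rot"])
```

```text
plate ((297.4303894042969, 209.00473022460938), (30.734773635864258, 31.35980224609375), 92.38431549072266) [405.5969661  134.85884563  10.        ] [404.06229421 133.88675127  10.        ]
tray ((492.96490478515625, -364.5115051269531), (247.4319305419922, 268.5234375), 28.532690048217773) [[320.1000061035156, -305.70001220703125], [448.3999938964844, -541.5999755859375], [665.7999877929688, -423.3999938964844], [537.5, -187.5]]
tray scene ((496.57318115234375, -343.36187744140625), (183.30990600585938, 223.4967041015625), 27.919097900390625) [[363.29998779296875, -287.5], [467.8999938964844, -485.0], [629.9000244140625, -399.20001220703125], [525.2000122070312, -201.6999969482422]]
plate scene ((357.0321044921875, 209.03880310058594), (22.39344596862793, 29.060306549072266), 96.14572143554688) [409.60332214 133.02148166  10.        ]
stand 61 [474.7 396.  125.2] ((473.08587646484375, 395.7034912109375), 14.355645179748535)
knob 67 [467.5 322.4  96.7] ((464.6070861816406, 324.3711242675781), 14.811257362365723)
[146.09006587 633.13948077 403.98912952] [-3.14011746e+00  5.04763444e-05  2.91478551e+00]
```

```bash
cat > go.py <<'E'
import sys
from h import *
# go.py x y zgrasp yawdeg : prints shift for the next call
x,y,zg,yw=map(float,sys.argv[1:5]); s=read_state(); p=s["eef_pos"]; ya=s["tool_rot"][2]
d=np.array([x,y,zg+155])-p
t=np.array([d[0]*np.cos(ya)+d[1]*np.sin(ya), d[0]*np.sin(ya)-d[1]*np.cos(ya), -d[2]])
turn=-(yw-np.degrees(ya)); turn=(turn+90)%180-90
print("t",round(s["clock"],1),"pos",p.round(1),"yaw",np.degrees(ya).round(1),"w",round(s["width"],1),"j7",s["qpos"][6].round(2),"shift",t.round(1),"turn",turn.round(1),"F",s["force"].round(1))
E
python3 go.py 473 397.5 180 90
```

```text
t 0.1 pos [146.1 633.1 404. ] yaw 167.0 w 85.6 j7 -0.02 shift [-371.5 -156.1   69. ] turn 77.0 F [-0.8  0.2  0.2]
```

```bash
python3 -m jog '[-40,-16,7,7,85, -75,-31,14,14,85, -112,-47,21,21,85, -150,-63,28,28,85, -186,-78,35,35,85, -223,-94,41,42,85, -260,-109,48,49,85, -297,-125,55,56,85, -334,-140,62,63,85, -371.5,-156,69,70,85, -371.5,-156,69,77,85, -371.5,-156,69,77,85, -371.5,-156,69,77,85]'; python3 go.py 473 397.5 105 90
python3 - <<'E'
from h import *
P=camera_params("wrist"); im,d=get_image("wrist"); cv2.imwrite("pics/w1.png",im)
X=cloud("wrist",d,P)
m=(X[...,2]>118)&(X[...,2]<132)
v,u=np.nonzero(m);print(len(u),u.min(),u.max(),v.min(),v.max(),np.nanmedian(X[m],0), cv2.minEnclosingCircle(X[m][:,:2].astype(np.float32)))
E
```

```text
clock: 1.23
eef_pos: [472.8, 398.0, 335.2]
tool_rot: [-3.14, 0.0, 1.573]
force: [0.1, 0.3, -0.1]
width: 85.1
t 1.2 pos [472.8 398.  335.2] yaw 90.1 w 85.1 j7 -0.45 shift [-0.5  0.2 75.2] turn 0.1 F [ 0.1  0.3 -0.1]
1260 300 339 203 243 [472.90192069 398.72541378 124.2583073 ] ((472.98773193359375, 397.2970886230469), 13.092035293579102)
```

View pics/w1.png

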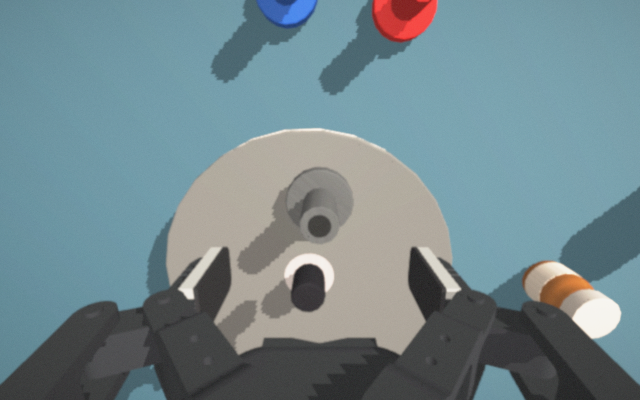

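The wrist picture shows the stand post top at (319,224), between the jaws. The knob is behind it at (308,290), and the blue and red stands are far away at the top edge. Descend and grip.

```bash
python3 -m jog '[0,0,25,0,85, 0,0,50,0,85, 0,0,66,0,85, 0,0,75,0,85, 0,0,75,0,85, 0,0,75,0,10, 0,0,75,0,10, 0,0,75,0,10, 0,0,75,0,10, 0,0,75,0,10, 0,0,75,0,10, 0,0,75,0,10, 0,0,75,0,10]'; python3 go.py 407 134 170 90
```

```text
clock: 2.37
eef_pos: [473.1, 398.0, 261.7]
tool_rot: [3.141, -0.001, 1.571]
force: [-1.7, -0.3, 5.8]
width: 24.7
t 2.4 pos [473.1 398.  261.7] yaw 90.0 w 24.7 j7 -0.42 shift [-264.   -66.2  -63.3] turn 0.0 F [-1.7 -0.3  5.8]
```

```bash
python3 -m jog '[0,0,-5,0,10, 0,0,-15,0,10, 0,0,-30,0,10, 0,0,-30,0,10]'; python3 go.py 407 134 135 90
python3 - <<'E'
from h import *
im,d=get_image("top"); cv2.imwrite("pics/t1.png",im[130:260,160:360])
im,d=get_image("scene"); cv2.imwrite("pics/s1.png",im[130:270,320:530])
E
```

```text
clock: 2.7
eef_pos: [474.0, 398.2, 293.4]
tool_rot: [3.138, -0.003, 1.571]
force: [1.1, -0.7, -2.2]
width: 24.7
t 2.7 pos [474.  398.2 293.4] yaw 90.0 w 24.7 j7 -0.43 shift [-264.2  -67.     3.4] turn -0.0 F [ 1.1 -0.7 -2.2]
```

View pics/s1.png

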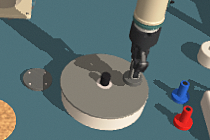

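The stand hangs in the jaws (force −2.2 N). Raise it clear of the knob and carry it to the plate.

```bash
python3 -m jog '[0,0,-20,0,10, 0,0,-35,0,10, -20,-5,-35,0,10, -50,-13,-35,0,10, -80,-20,-35,0,10, -110,-28,-35,0,10, -140,-35,-35,0,10, -170,-43,-35,0,10, -200,-51,-35,0,10, -230,-58,-35,0,10, -250,-63,-35,0,10, -264,-67,-35,0,10, -264,-67,-35,0,10, -264,-67,-35,0,10]'; python3 go.py 407 134 54 90
python3 - <<'E'
from h import *
P=camera_params("wrist"); im,d=get_image("wrist"); cv2.imwrite("pics/w2.png",im)
im,d=get_image("scene"); cv2.imwrite("pics/s2.png",cv2.resize(im[60:260,290:510],None,fx=3,fy=3))
E
```

```text
clock: 3.97
eef_pos: [406.0, 133.3, 325.5]
tool_rot: [-3.141, 0.0, 1.569]
force: [0.5, 0.3, -2.1]
width: 24.7
t 4.0 pos [406.  133.3 325.5] yaw 89.9 w 24.7 j7 -0.06 shift [  0.7   1.  116.5] turn -0.1 F [ 0.5  0.3 -2.1]
```

View pics/w2.png

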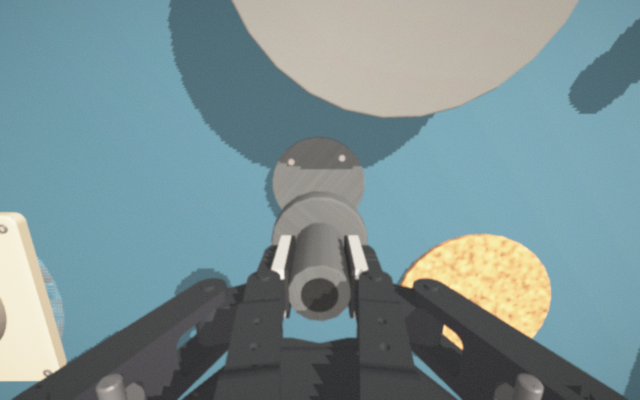

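View pics/s2.png

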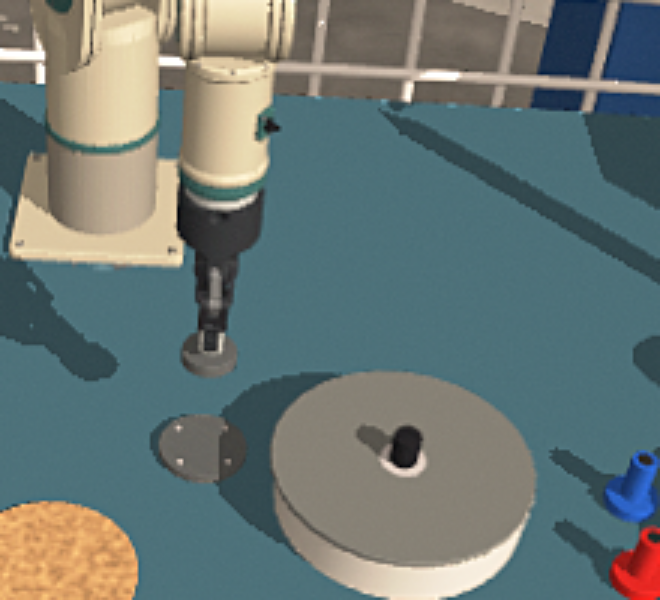

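The scene view shows the stand hanging upright over the plate; the lid is still seated. Lower it.

```bash
python3 -m jog '[0,0,30,0,10, 1,1,60,0,10, 1,1,90,0,10, 1,1,105,0,10, 1,1,111,0,10, 1,1,111,0,10, 1,1,111,0,10]'; python3 go.py 407 134 54 90; python3 -m jog '[0,0,1,0,10, 0,0,2,0,10, 0,0,3,0,10, 0,0,3,0,10]'
```

```text
clock: 4.65
eef_pos: [407.4, 135.8, 214.2]
tool_rot: [-3.141, 0.001, 1.572]
force: [0.0, 0.3, -2.1]
width: 24.8
t 4.7 pos [407.4 135.8 214.2] yaw 90.1 w 24.8 j7 0.33 shift [-1.8 -0.4  5.2] turn 0.1 F [ 0.   0.3 -2.1]
clock: 4.98
eef_pos: [407.2, 135.0, 212.0]
tool_rot: [3.141, -0.001, 1.571]
force: [0.8, 0.2, -2.8]
width: 24.6
```

```bash
python3 -m jog '[0,0,1,0,10, 0,0,1,0,10]';python3 go.py 407 134 54 90
python3 - <<'E'
from h import *
im,d=get_image("scene"); cv2.imwrite("pics/s3.png",cv2.resize(im[130:250,310:430],None,fx=5,fy=5))
E
```

```text
clock: 5.15
eef_pos: [407.1, 134.8, 210.8]
tool_rot: [3.141, -0.0, 1.571]
force: [-0.3, -0.4, -2.2]
width: 24.9
t 5.2 pos [407.1 134.8 210.8] yaw 90.0 w 24.9 j7 0.4 shift [-0.8 -0.1  1.8] turn 0.0 F [-0.3 -0.4 -2.2]
```

View pics/s3.png

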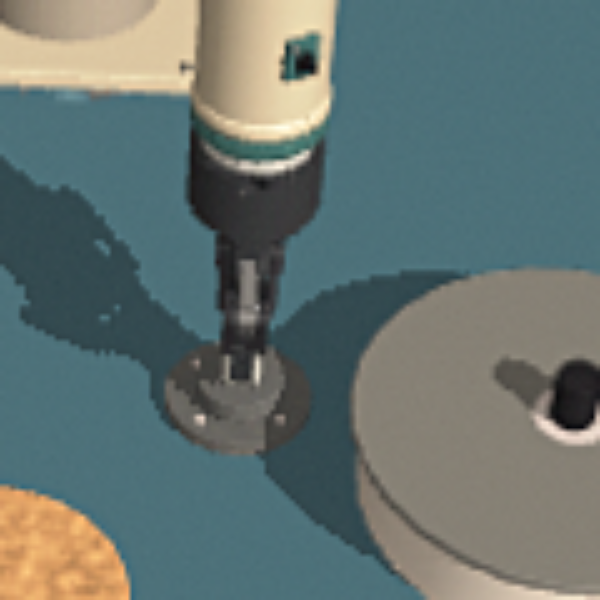

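```bash
python3 -m jog '[0,0,1,0,10, 0,0,1,0,10, 0,0,1,0,10]';python3 -m jog '[0,0,1,0,10, 0,0,1,0,10, 0,0,1,0,10]'
```

```text
clock: 5.45
eef_pos: [407.1, 134.8, 209.6]
tool_rot: [-3.141, 0.0, 1.571]
force: [-0.1, -0.4, -2.6]
width: 24.5
clock: 5.7
eef_pos: [407.0, 134.8, 208.6]
tool_rot: [-3.141, 0.0, 1.571]
force: [-0.9, 0.1, -2.6]
width: 24.6
```

```bash
python3 -m jog '[0,0,1,0,10, 0,0,1,0,10, 0,0,1,0,10]';python3 -m jog '[0,0,1,0,10, 0,0,1,0,10, 0,0,1,0,10]'
```

```text
clock: 5.95
eef_pos: [407.0, 134.7, 208.2]
tool_rot: [3.141, -0.001, 1.571]
force: [-1.9, -0.8, 6.4]
width: 24.7
clock: 6.2
eef_pos: [406.9, 134.5, 208.2]
tool_rot: [3.141, -0.002, 1.57]
force: [-3.3, 0.0, 20.6]
width: 25.2
```

Contact at 208.2 mm, as expected. I release and rise.

```bash
python3 -m jog '[0,0,-1,0,10, 0,0,-1,0,10, 0,0,-1,0,45, 0,0,-1,0,85, 0,0,-1,0,85, 0,0,-1,0,85, 0,0,-1,0,85, 0,0,-20,0,85, 0,0,-45,0,85, 0,0,-75,0,85, 0,0,-105,0,85, 0,0,-105,0,85]';python3 go.py 464 325 140 90
python3 - <<'E'
from h import *
im,d=get_image("scene"); cv2.imwrite("pics/s4.png",cv2.resize(im[130:250,310:430],None,fx=5,fy=5))
X=cloud("scene",d); b=X[190:235,335:380]; m=(b[...,2]>60)&(b[...,2]<78); print(m.sum(),np.median(b[m],0),cv2.minEnclosingCircle(b[m][:,:2].astype(np.float32)))
E
```

```text
clock: 7.2
eef_pos: [408.4, 134.8, 315.4]
tool_rot: [3.135, -0.002, 1.571]
force: [0.4, 0.6, 0.1]
width: 85.0
t 7.2 pos [408.4 134.8 315.4] yaw 90.0 w 85.0 j7 0.28 shift [190.2  55.6  20.4] turn 0.0 F [0.4 0.6 0.1]
66 [412.21125481 133.13629072  71.10840587] ((409.3968811035156, 132.86378479003906), 14.163125038146973)
```

View pics/s4.png

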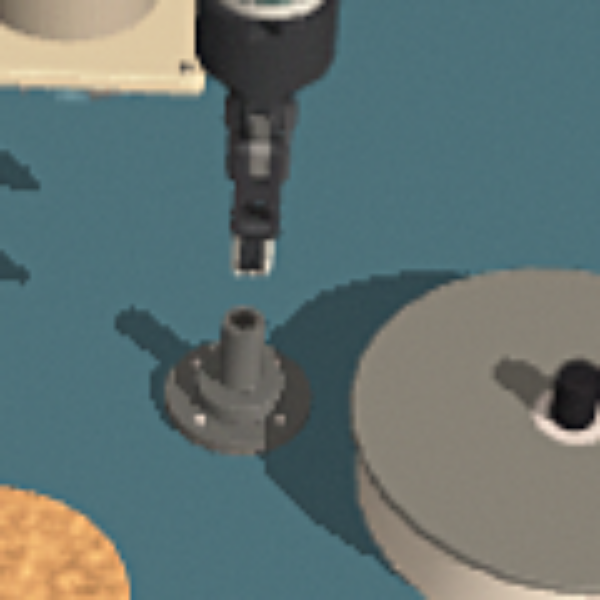

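The stand is upright on the plate and released. Go over the knob.

```bash
python3 -m jog '[38,11,2,0,85, 76,22,4,0,85, 114,33,8,0,85, 152,44,12,0,85, 180,52,18,0,85, 190,55.5,20,0,85, 190,55.5,20,0,85, 190,55.5,20,0,85]'
python3 - <<'E'
from h import *
P=camera_params("wrist"); im,d=get_image("wrist"); cv2.imwrite("pics/w3.png",im)
X=cloud("wrist",d,P)
m=(X[...,2]>90)&(X[...,2]<102);m[:,:270]=0;m[:,370:]=0
v,u=np.nonzero(m);print(len(u),u.min(),u.max(),v.min(),v.max(),np.nanmedian(X[m],0), cv2.minEnclosingCircle(X[m][:,:2].astype(np.float32)))
im,d=get_image("top");cv2.imwrite("pics/t3.png",im); X=cloud("top",d)
b=X[90:122,225:255].reshape(-1,3);b=b[b[:,2]>60];print("jar",np.median(b,0))
E
python3 go.py 464 325 86 90
```

```text
clock: 7.92
eef_pos: [462.1, 323.8, 290.5]
tool_rot: [-3.14, 0.002, 1.571]
force: [-0.4, -0.8, -0.1]
width: 84.8
1667 299 345 207 252 [463.85138211 326.53859514  95.86479962] ((463.9189147949219, 325.1556701660156), 13.862844467163086)
jar [723.53548498 287.06446907  69.90057808]
t 8.0 pos [462.4 322.5 291.5] yaw 89.8 w 85.4 j7 -0.05 shift [ 2.5  1.6 50.5] turn -0.2 F [ 0.2 -0.2  0.1]
```

View pics/w3.png

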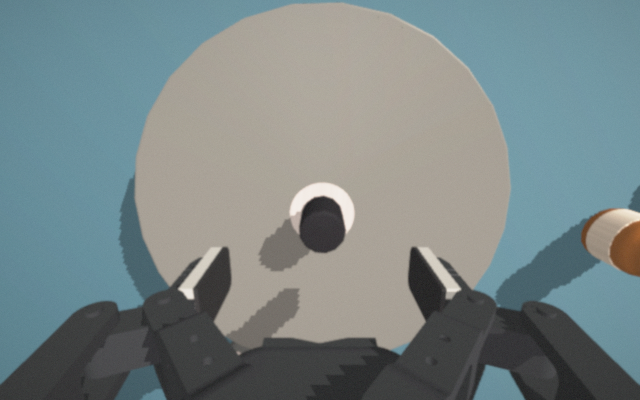

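The knob top is at (322,230), centred at (464,325). Descend and grip.

```bash
python3 -m jog '[1,1,20,0,85, 2,1.5,38,0,85, 2.5,1.5,47,0,85, 2.5,1.5,51,0,85, 2.5,1.5,51,0,85, 2.5,1.5,51,0,85, 2.5,1.5,51,0,10, 2.5,1.5,51,0,10, 2.5,1.5,51,0,10, 2.5,1.5,51,0,10, 2.5,1.5,51,0,10, 2.5,1.5,51,0,10, 2.5,1.5,51,0,10, 2.5,1.5,51,0,10]'; python3 go.py 464 325 150 90
```

```text
clock: 9.18
eef_pos: [464.0, 327.5, 241.2]
tool_rot: [-3.142, -0.001, 1.571]
force: [-1.9, -1.1, 5.7]
width: 26.4
t 9.2 pos [464.  327.5 241.2] yaw 90.0 w 26.4 j7 0.0 shift [ -2.5  -0.  -63.8] turn 0.0 F [-1.9 -1.1  5.7]
```

```bash
python3 -m jog '[0,0,-3,0,5, 0,0,-8,0,5, 0,0,-15,0,5, 0,0,-25,0,5, 0,0,-36,0,5, 0,0,-48,0,5, 0,0,-58,0,5, 0,0,-62,0,5, 0,0,-62,0,5]'; python3 go.py 540 200 146 90
python3 - <<'E'
from h import *
im,d=get_image("scene"); cv2.imwrite("pics/s5.png",cv2.resize(im[60:260,290:510],None,fx=3,fy=3))
im,d=get_image("top"); cv2.imwrite("pics/t5.png",im)
E
```

```text
clock: 9.93
eef_pos: [464.5, 327.5, 304.3]
tool_rot: [3.139, -0.002, 1.571]
force: [0.1, -0.4, -3.4]
width: 26.4
t 9.9 pos [464.5 327.5 304.3] yaw 90.0 w 26.4 j7 -0.06 shift [-127.5   75.5    3.3] turn 0.0 F [ 0.1 -0.4 -3.4]
```

View pics/s5.png

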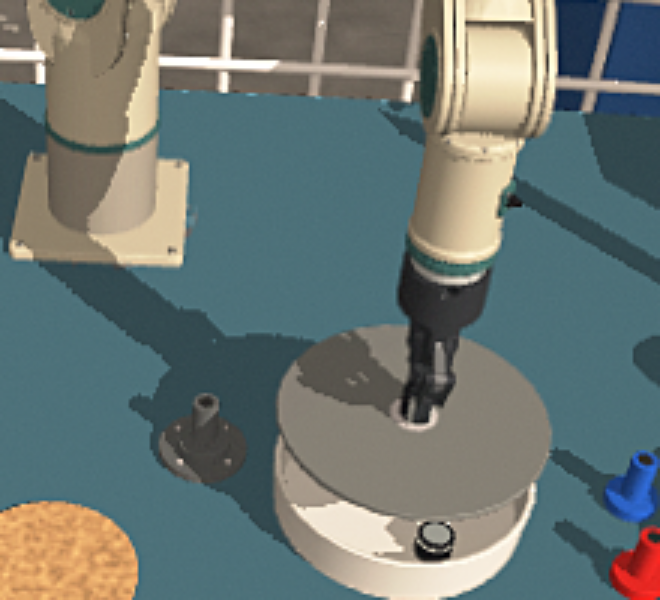

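The lid is up and level, a cell is visible at (435,540), and the stand is still on the plate. I carry the lid around the stand to the small mat.

```bash
python3 -m jog '[-10,6,0,0,5, -27,16,0,0,5, -48,28,0,0,5, -70,42,0,0,5, -92,55,0,0,5, -112,66,0,0,5, -134,75,0,0,5, -157,80,0,0,5, -180,85,0,0,5, -205,90,0,0,5, -230,95,0,0,5, -255,99,0,0,5, -280,103,0,0,5, -300,106,0,0,5, -316,108,0,0,5, -326,110,0,0,5, -330,110.5,0,0,5, -330,110.5,0,0,5, -330,110.5,0,0,5]'; python3 go.py 575 -2.5 42 90
python3 - <<'E'
from h import *
im,d=get_image("scene"); cv2.imwrite("pics/s6.png",cv2.resize(im[100:300,220:480],None,fx=3,fy=3)); cv2.imwrite("pics/s6f.png",im); np.save("pics/s6d.npy",d)
im,d=get_image("top"); cv2.imwrite("pics/t6.png",im); np.save("pics/t6d.npy",d)
E
```

```text
clock: 11.62
eef_pos: [574.4, -1.9, 302.3]
tool_rot: [-3.141, -0.001, 1.572]
force: [-0.5, 1.0, -3.8]
width: 26.6
t 11.6 pos [574.4  -1.9 302.3] yaw 90.0 w 26.6 j7 0.5 shift [ -0.6   0.6 105.3] turn 0.0 F [-0.5  1.  -3.8]
```

View pics/s6.png

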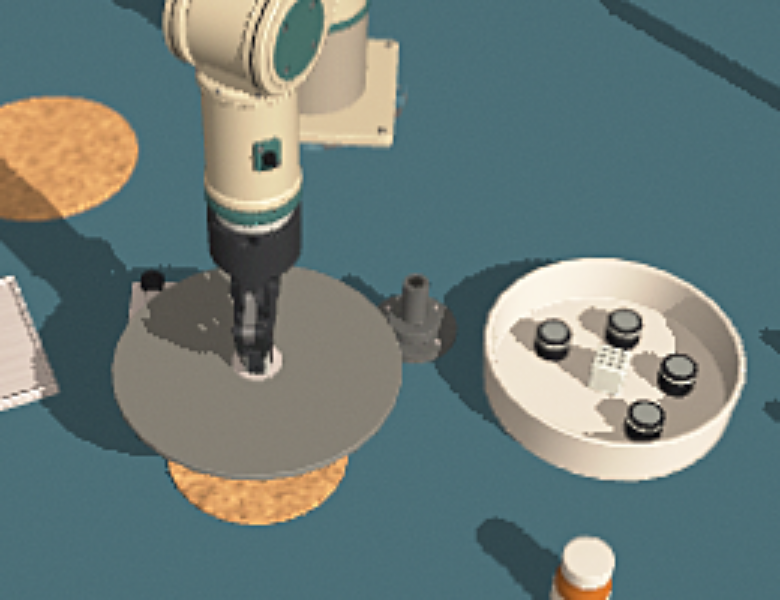

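View pics/t6.png

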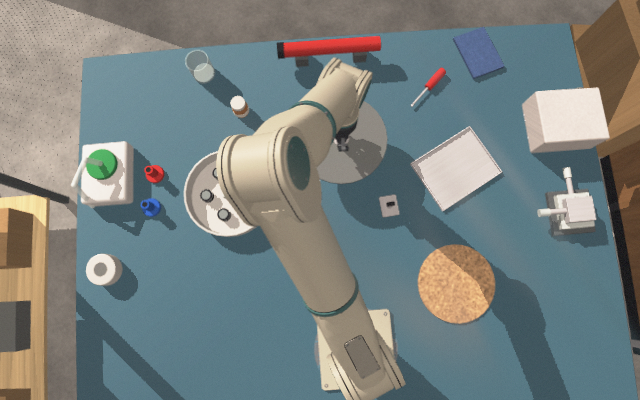

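Four cells stand around the tin in the pot. Pixels in the scene crop: (553,338), (624,326), (678,372), (644,418), tin (608,370). The lid is over the small mat. Lower it.

```bash
python3 -m jog '[0,0,15,0,5, 0,0,40,0,5, 0,0,65,0,5, 0,0,85,0,5, 0,0,97,0,5, 0,0,101,0,5, 0,0,102,0,5, 0,0,102,0,5]'; python3 -m jog '[0,0,1,0,5, 0,0,2,0,5, 0,0,2,0,5]';python3 -m jog '[0,0,1,0,5, 0,0,1,0,5, 0,0,1,0,5]'
```

```text
clock: 12.38
eef_pos: [575.0, -2.5, 201.2]
tool_rot: [3.141, 0.0, 1.571]
force: [0.5, -0.6, -2.7]
width: 26.1
clock: 12.63
eef_pos: [574.8, -2.6, 199.4]
tool_rot: [3.14, -0.0, 1.571]
force: [0.6, 0.1, -3.3]
width: 26.2
clock: 12.88
eef_pos: [574.6, -2.7, 197.8]
tool_rot: [3.141, -0.0, 1.571]
force: [-0.1, -0.2, -2.3]
width: 26.2
```

```bash
python3 -m jog '[0,0,1,0,5, 0,0,1,0,5, 0,0,1,0,5]'; python3 -m jog '[0,0,0.5,0,5, 0,0,1,0,5, 0,0,1,0,5]'
```

```text
clock: 13.13
eef_pos: [574.7, -2.7, 196.8]
tool_rot: [3.141, -0.0, 1.571]
force: [-0.9, -0.3, -1.5]
width: 26.4
clock: 13.38
eef_pos: [574.7, -2.8, 196.8]
tool_rot: [3.141, -0.001, 1.571]
force: [-1.9, -0.5, 8.2]
width: 26.6
```

Down on the mat. Release, rise, and move to view the pot.

```bash
python3 -m jog '[0,0,0,0,10, 0,0,0,0,45, 0,0,0,0,85, 0,0,0,0,85, 0,0,0,0,85, 0,0,0,0,85, 0,0,-20,0,85, 0,0,-50,0,85, 0,0,-90,0,85, 0,0,-130,0,85, 0,0,-150,0,85, 0,0,-150,0,85]'; python3 go.py 480 230 200 90
python3 - <<'E'
from h import *
im,d=get_image("scene"); cv2.imwrite("pics/s7.png",im); np.save("pics/s7d.npy",d)
X=cloud("scene",d)
b=X[180:300,240:360]; m=(b[...,2]>15)&(b[...,2]<24); P=b[m]; print("lid",m.sum(),np.median(P,0),cv2.minEnclosingCircle(P[:,:2].astype(np.float32)))
E
```

```text
clock: 14.38
eef_pos: [576.2, -3.4, 350.6]
tool_rot: [3.133, 0.0, 1.571]
force: [1.7, 0.1, -0.6]
width: 85.0
t 14.4 pos [576.2  -3.4 350.6] yaw 90.0 w 85.0 j7 0.46 shift [233.4 -96.2  -4.4] turn -0.0 F [ 1.7  0.1 -0.6]
lid 4865 [587.33240504  -2.71163072  19.52665668] ((516.9276733398438, -25.02228355407715), 192.4336700439453)
```

View pics/s7.png

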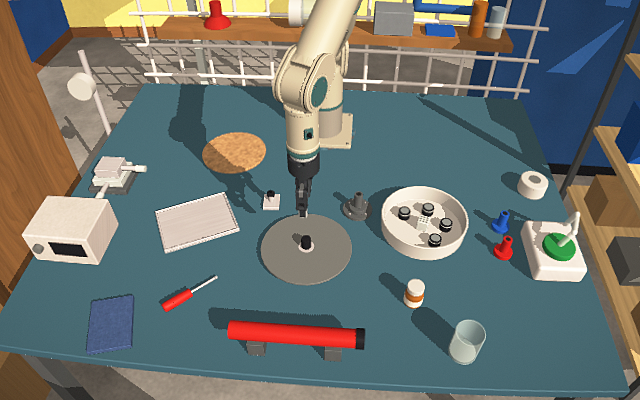

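The lid lies flat on the mat (top at z 19.5 mm, as it must be). Now look into the pot from the wrist.

```bash
python3 -m jog '[38,-14,0,0,85, 76,-28,0,0,85, 114,-42,0,0,85, 152,-56,0,0,85, 190,-70,0,0,85, 215,-85,0,0,85, 233,-96,0,0,85, 253,-106,0,0,85, 253,-106,0,0,85, 253,-106,0,0,85, 253,-106,0,0,85]'
cat > pot.py <<'E'
from h import *
import sys
n=sys.argv[1]
P=camera_params("wrist"); im,d=get_image("wrist"); cv2.imwrite(f"pics/{n}.png",im)
X=cloud("wrist",d,P); Z=X[...,2]
R=np.hypot(X[...,0]-464,X[...,1]-325)
m=((R<112)&(Z>26)&(Z<46)).astype(np.uint8)
k,l,st,c=cv2.connectedComponentsWithStats(m)
for i in range(1,k):
    if st[i,4]<60: continue
    Q=X[l==i]; cc,r=cv2.minEnclosingCircle(Q[:,:2].astype(np.float32)); rr=cv2.minAreaRect(Q[:,:2].astype(np.float32))
    print("px",c[i].round(),"n",st[i,4],"z",np.median(Q[:,2]).round(1),"ctr",np.round(cc,1),"dia",round(2*r,1),"rect",np.round(rr[0],1),np.round(rr[1],1),round(rr[2]))
w=(Z>50)&(Z<60)&(R<140)
Q=X[w]; 
if len(Q)>50:
    A=np.c_[2*Q[:,0],2*Q[:,1],np.ones(len(Q))]; s=np.linalg.lstsq(A,(Q[:,:2]**2).sum(1),rcond=None)[0]; print("rim fit",s[:2].round(1),"r",np.sqrt(s[2]+s[0]**2+s[1]**2).round(1),len(Q))
E
python3 pot.py w4; python3 go.py 464 325 100 90
```

```text
clock: 15.35
eef_pos: [468.5, 249.7, 344.9]
tool_rot: [-3.141, 0.002, 1.57]
force: [-0.9, -0.6, 0.1]
width: 85.2
px [314.  18.] n 1470 z 30.8 ctr [463.7 393.9] dia 36.5 rect [463.7 390.5] [29.1 36. ] 90
px [387.  64.] n 1507 z 30.7 ctr [527.4 356.7] dia 37.1 rect [527.1 356.1] [35.8 36.3] 31
px [246.  76.] n 1455 z 30.9 ctr [404.4 346. ] dia 36.7 rect [404.6 346. ] [36.  35.7] 44
px [316.  99.] n 1419 z 38.6 ctr [465.7 327.2] dia 42.9 rect [465.5 327. ] [31.9 32. ] 73
px [274. 158.] n 1165 z 30.9 ctr [425.6 273.9] dia 36.9 rect [426. 274.] [35.2 35.7] 84
rim fit [463.2 327.4] r 121.4 5233
t 15.4 pos [468.8 249.2 345.1] yaw 89.9 w 85.2 j7 0.02 shift [75.8 -4.9 90.1] turn -0.1 F [ 0.2 -0.1  0.2]
```

View pics/w4.png

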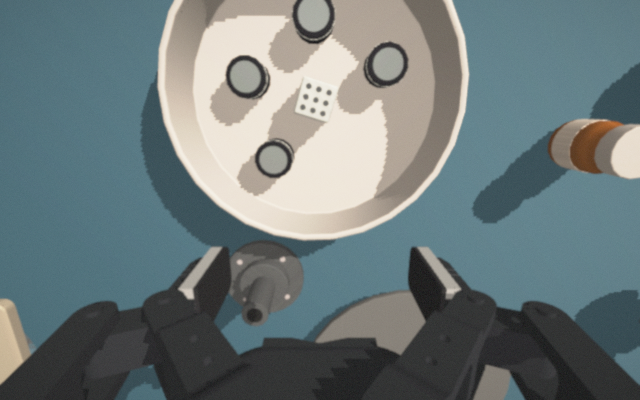

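Four cells stand in the pot, at wrist pixels (314,18), (387,64), (246,76) and (274,158); the tin is at (316,99). All tops sit at z ≈ 31 and the diameters are ≈ 36–37 mm, as they must be. The nearest is at (426,274).

```bash
python3 go.py 426 274 60 90; python3 -m jog '[10,-17,40,0,60, 20,-34,80,0,60, 25,-43,110,0,60, 25,-43,130,0,60, 25,-43,130,0,60, 25,-43,130,0,60]'; python3 go.py 426 274 27 90
python3 - <<'E'
from h import *
im,d=get_image("wrist"); cv2.imwrite("pics/w5.png",im)
E
```

```text
t 15.4 pos [468.8 249.2 345.1] yaw 89.9 w 85.2 j7 0.02 shift [ 24.7 -42.9 130.1] turn -0.1 F [ 0.2 -0.1  0.2]
clock: 15.9
eef_pos: [426.3, 273.8, 215.3]
tool_rot: [-3.141, 0.002, 1.568]
force: [0.3, 0.1, 1.1]
width: 60.1
t 15.9 pos [426.3 273.8 215.3] yaw 89.9 w 60.1 j7 0.14 shift [ 0.2 -0.3 33.3] turn -0.1 F [0.3 0.1 1.1]
```

View pics/w5.png

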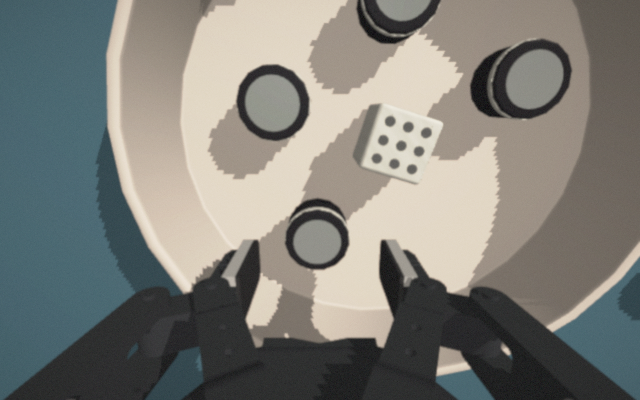

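The cell is centred between the open jaws at (317,243) and the tin is clear. Descend and grip.

```bash
python3 -m jog '[0,0,12,0,60, 0,0,24,0,60, 0,0,31,0,60, 0,0,33,0,60, 0,0,33,0,60, 0,0,33,0,15, 0,0,33,0,15, 0,0,33,0,15, 0,0,33,0,15, 0,0,33,0,15, 0,0,33,0,15, 0,0,33,0,15]'; python3 -m jog '[0,0,-5,0,15, 0,0,-20,0,15, 0,0,-50,0,15, 0,0,-80,0,15, 0,0,-105,0,15, 0,0,-120,0,15, 0,0,-120,0,15]';  python3 go.py 478 -308 147 118
```

```text
clock: 16.95
eef_pos: [425.9, 275.3, 183.8]
tool_rot: [3.14, -0.001, 1.571]
force: [-0.4, -1.8, 6.0]
width: 34.1
clock: 17.53
eef_pos: [426.5, 275.7, 306.1]
tool_rot: [3.137, -0.003, 1.571]
force: [-0.4, 0.3, -1.0]
width: 34.0
t 17.5 pos [426.5 275.7 306.1] yaw 90.0 w 34.0 j7 0.02 shift [-583.7   51.4    4.1] turn -28.0 F [-0.4  0.3 -1. ]
```

Run:
```python
from h import *
im=cv2.imread("pics/top0.png"); hsv=cv2.cvtColor(im,cv2.COLOR_BGR2HSV)
m=((hsv[...,1]<60)&(hsv[...,2]>120)).astype(np.uint8); k=np.zeros_like(m);k[118:218,404:510]=m[118:218,404:510]
k=cv2.morphologyEx(k,cv2.MORPH_OPEN,np.ones((5,5)))
c=max(cv2.findContours(k,0,1)[0],key=cv2.contourArea)
W=np.array([onplane("top",*p[0],12)[:2] for p in c],np.float32); r=cv2.minAreaRect(W); print("tray",r, cv2.boxPoints(r).round(1).tolist(), cv2.boundingRect(c))
cv2.imwrite("pics/trayc.png",cv2.resize(cv2.drawContours(im.copy(),[c],-1,(0,0,255),1)[110:225,400:515],None,fx=5,fy=5))
```

```text
tray ((494.9517517089844, -357.51873779296875), (183.20863342285156, 255.5019989013672), 27.29538917541504) [[355.0, -286.0], [472.1000061035156, -513.0999755859375], [634.9000244140625, -429.0], [517.7999877929688, -202.0]] (411, 127, 99, 83)
```

View pics/trayc.png

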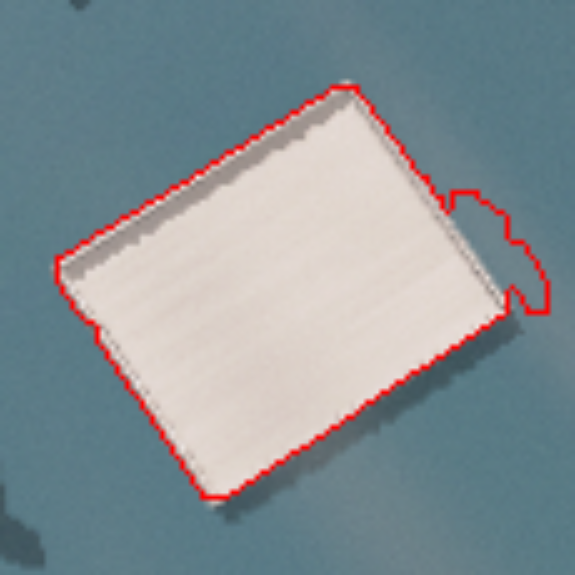

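The contour takes in a glare bump at crop (510,240). The true corners in the crop are (345,85), (57,265), (212,500) and (507,312), so I use those.

Run:
```python
from h import *
C=[onplane("top",400+u/5,110+v/5,12)[:2] for u,v in [(345,85),(57,265),(212,500),(507,312)]]
C=np.array(C);print(C.round(1),"ctr",C.mean(0).round(1),[np.linalg.norm(C[i]-C[i-1]).round(1) for i in range(4)])
l=C[0]-C[1]+C[3]-C[2]; l=l/np.linalg.norm(l); s=np.array([-l[1],l[0]]); print("long",l,"short ang",np.degrees(np.arctan2(s[1],s[0])))
c=(C.mean(0)+[496.6,-343.4])/2
for t in [-75,-25,25,75]: print(t,(c+l*t).round(1))
```

```text
[[ 614.1 -399.7]
 [ 515.8 -210.9]
 [ 368.6 -285.2]
 [ 466.3 -477.2]] ctr [ 491.2 -343.2] [np.float64(166.9), np.float64(212.8), np.float64(164.9), np.float64(215.4)]
long [ 0.45752523 -0.88919664] short ang 27.227530299094287
-75 [ 459.6 -276.6]
-25 [ 482.5 -321.1]
25 [ 505.3 -365.6]
75 [ 528.2 -410. ]
```

```bash
python3 -m jog '[-15,2,0,0,15, -45,7,0,0,15, -80,12,0,0,15, -117,17,0,0,15, -155,23,0,-2,15, -193,29,0,-4,15, -231,34,0,-6,15, -269,40,0,-8,15, -307,45,0,-10,15, -345,51,0,-12,15, -383,57,0,-14,15, -421,62,0,-16,15, -459,68,0,-18,15, -497,73,0,-20,15, -535,79,0,-22,15, -573,85,0,-24,15, -611,90,0,-26,15, -649,96,0,-28,15, -674,100,0,-28,15, -686,101.5,0,-28,15]'; python3 -m jog '[0,0,0,0,15, 0,0,0,0,15]'; python3 go.py 528 -410 26 118;  python3 - <<'E'
from h import *
im,d=get_image("scene"); cv2.imwrite("pics/s8.png",cv2.resize(im[130:280,120:300],None,fx=4,fy=4))
P=camera_params("wrist");im,d=get_image("wrist"); cv2.imwrite("pics/w8.png",im)
E
```

```text
clock: 19.2
eef_pos: [525.7, -415.3, 302.0]
tool_rot: [-3.14, 0.002, 2.055]
force: [-0.5, -0.2, -0.9]
width: 33.9
clock: 19.37
eef_pos: [526.4, -410.7, 301.6]
tool_rot: [-3.141, -0.002, 2.058]
force: [-0.5, 0.9, -0.7]
width: 33.9
t 19.4 pos [ 526.4 -410.7  301.6] yaw 117.9 w 33.9 j7 1.42 shift [ -0.2   1.7 120.6] turn -0.1 F [-0.5  0.9 -0.7]
```

View pics/s8.png

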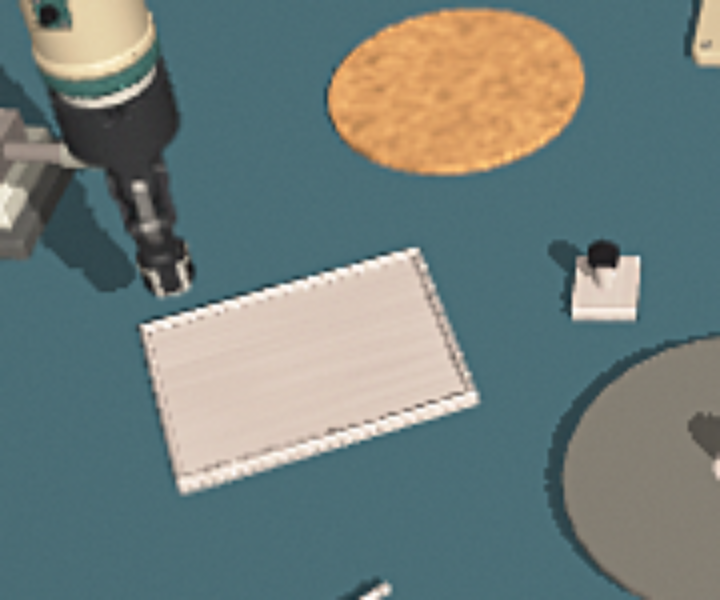

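View pics/w8.png

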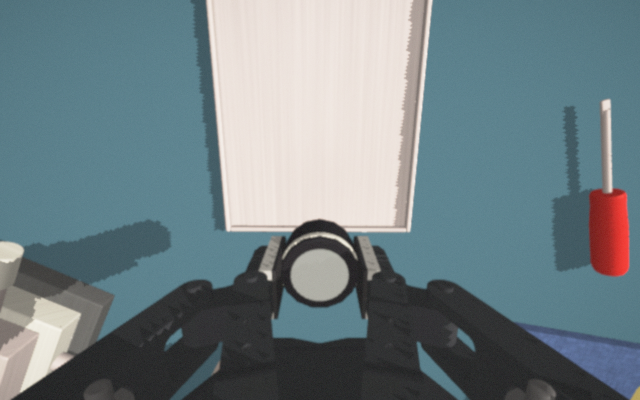

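Run:
```python
from h import *
a=onplane("wrist",227,231,12);b=onplane("wrist",411,231,12);c=onplane("wrist",208,0,12);e=onplane("wrist",433,0,12);print(a,b,c,e,np.linalg.norm(a-b))
n=(a+b)/2; l=n-(c+e)/2; l/=np.linalg.norm(l); print("centre",n-l*110,l, np.linalg.norm(c-e))
```

```text
[ 470.13927059 -481.15695613   12.        ] [ 618.83517014 -401.53491292   12.        ] [ 384.22240998 -317.0063078    12.        ] [ 532.0501784  -237.98087027   12.        ] 168.6716938632712
centre [ 493.20263629 -344.03256732   12.        ] [ 0.46622349 -0.88466697  0.        ] 167.62478603151334
```

The wrist view puts the tray at (493,−344), 168.7 mm wide (must be 170), which agrees. Lower the cell.

```bash
python3 -m jog '[0,2,30,0,15, 0,2,60,0,15, 0,2,90,0,15, 0,2,107,0,15, 0,2,114,0,15, 0,2,116,0,15, 0,2,116,0,15, 0,2,116,0,15]'; python3 -m jog '[0,0,1,0,15, 0,0,2,0,15, 0,0,2,0,15]'; python3 -m jog '[0,0,1,0,15, 0,0,1,0,15, 0,0,1,0,15]'
```

```text
clock: 20.13
eef_pos: [529.6, -409.8, 188.2]
tool_rot: [3.141, 0.002, 2.06]
force: [-0.3, -0.0, -1.1]
width: 34.5
clock: 20.38
eef_pos: [529.1, -409.8, 185.5]
tool_rot: [3.141, 0.001, 2.06]
force: [0.5, -0.3, -0.3]
width: 34.1
clock: 20.63
eef_pos: [528.8, -409.7, 183.7]
tool_rot: [3.142, -0.0, 2.059]
force: [-0.3, -0.4, -1.5]
width: 34.4
```

```bash
python3 -m jog '[0,0,1,0,15, 0,0,1,0,15, 0,0,1,0,15]'; python3 -m jog '[0,0,1,0,15, 0,0,1,0,15, 0,0,1,0,15]'
```

```text
clock: 20.88
eef_pos: [528.8, -409.7, 182.5]
tool_rot: [-3.141, -0.0, 2.06]
force: [-0.1, 0.4, -1.1]
width: 34.0
clock: 21.13
eef_pos: [528.9, -409.8, 181.9]
tool_rot: [3.141, 0.0, 2.06]
force: [-0.2, 0.5, 1.0]
width: 33.8
```

Contact. Release, rise, and take a look.

```bash
python3 -m jog '[0,0,0,0,15, 0,0,0,0,50, 0,0,0,0,60, 0,0,0,0,60, 0,0,0,0,60, 0,0,-15,0,60, 0,0,-45,0,60, 0,0,-85,0,60, 0,0,-125,0,60, 0,0,-135,0,60]'; python3 go.py 464 393 160 90;  python3 - <<'E'
from h import *
im,d=get_image("scene"); cv2.imwrite("pics/s9.png",cv2.resize(im[130:280,120:300],None,fx=4,fy=4))
E
```

```text
clock: 21.97
eef_pos: [530.0, -411.6, 324.7]
tool_rot: [3.137, 0.011, 2.059]
force: [1.3, -0.7, -0.1]
width: 59.9
t 22.0 pos [ 530.  -411.6  324.7] yaw 118.0 w 59.9 j7 1.41 shift [741.5 319.3   9.7] turn 28.0 F [ 1.3 -0.7 -0.1]
```

View pics/s9.png

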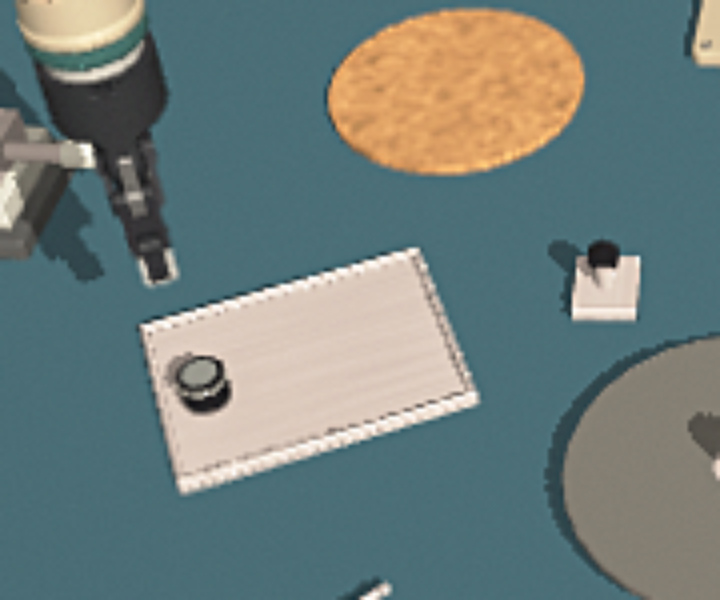

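The cell stands upright in the tray at crop (203,383). Back to the pot.

```bash
python3 go.py 464 290 190 90; python3 -m jog '[35,15,-1,2,60, 70,31,-2,4,60, 106,47,-3,6,60, 142,63,-4,8,60, 178,79,-5,10,60, 214,95,-6,12,60, 250,111,-8,14,60, 286,127,-10,16,60, 322,143,-12,18,60, 358,159,-14,20,60, 394,175,-16,22,60, 430,190,-17,24,60, 466,206,-18,26,60, 502,222,-19,28,60, 538,238,-20,28,60, 574,254,-20,28,60, 610,264,-20,28,60, 640,270,-20,28,60, 650,271,-20,28,60, 650,271,-20,28,60]'; python3 -m jog '[0,0,0,0,60, 0,0,0,0,60]'; python3 go.py 464 393 60 90;python3 pot.py w10
```

```text
t 22.0 pos [ 530.  -411.5  324.4] yaw 118.0 w 60.1 j7 1.41 shift [650.4 271.  -20.6] turn 28.0 F [ 0.1 -0.3  1.4]
clock: 23.68
eef_pos: [461.2, 294.8, 336.3]
tool_rot: [-3.14, -0.001, 1.577]
force: [-0.3, 0.1, -0.1]
width: 60.1
clock: 23.85
eef_pos: [463.5, 289.3, 337.0]
tool_rot: [3.141, 0.001, 1.568]
force: [0.1, -0.6, -0.1]
width: 60.2
t 23.9 pos [463.5 289.3 337. ] yaw 89.8 w 60.2 j7 -0.06 shift [103.7   0.2 122. ] turn -0.2 F [ 0.1 -0.6 -0.1]
px [319.  65.] n 1578 z 30.8 ctr [463.9 394.3] dia 36.5 rect [464.1 394.2] [35.9 35.6] 88
px [391. 111.] n 1395 z 30.8 ctr [527.3 356.5] dia 36.6 rect [526.9 356.7] [35.7 35.7] 90
px [252. 123.] n 1357 z 30.9 ctr [404.6 346.1] dia 36.7 rect [404.4 346.2] [35.9 35.6] 0
px [321. 146.] n 1341 z 38.6 ctr [465.5 327.3] dia 42.9 rect [465.6 327.2] [32.  31.9] 73
rim fit [463.2 327.6] r 121.4 6121
```

The three remaining cells are where they were. Take (464,394).

```bash
python3 -m jog '[35,0,20,0,60, 70,0,50,0,60, 95,0.5,85,0,60, 104.5,0.5,115,0,60, 104.5,0.5,125,0,60, 104.5,0.5,140,0,60, 104.5,0.5,150,0,60, 104.5,0.5,155,0,60, 104.5,0.5,155,0,60, 104.5,0.5,155,0,15, 104.5,0.5,155,0,15, 104.5,0.5,155,0,15, 104.5,0.5,155,0,15, 104.5,0.5,155,0,15, 104.5,0.5,155,0,15, 104.5,0.5,155,0,15]'; python3 -m jog '[0,0,-5,0,15, 0,0,-20,0,15, 0,0,-50,0,15, 0,0,-80,0,15, 0,0,-105,0,15, 0,0,-120,0,15, 0,0,-120,0,15]';  python3 go.py 505 -366 147 118
```

```text
clock: 25.23
eef_pos: [464.1, 395.8, 183.3]
tool_rot: [3.14, -0.001, 1.571]
force: [-0.5, -1.7, 6.2]
width: 34.2
clock: 25.82
eef_pos: [464.5, 396.5, 305.8]
tool_rot: [3.136, -0.005, 1.571]
force: [0.7, 0.3, -0.0]
width: 34.4
t 25.8 pos [464.5 396.5 305.8] yaw 90.0 w 34.4 j7 -0.2 shift [-762.5   40.2    3.8] turn -28.0 F [ 0.7  0.3 -0. ]
```

```bash
python3 -m jog '[-15,1,0,0,15, -45,3,0,0,15, -82,5,0,0,15, -120,7,0,0,15, -158,9,0,-2,15, -196,11,0,-4,15, -234,13,0,-6,15, -272,15,0,-8,15, -310,17,0,-10,15, -348,19,0,-12,15, -386,21,0,-14,15, -424,23,0,-16,15, -462,25,0,-18,15, -500,27,0,-20,15, -538,29,0,-22,15, -576,31,0,-24,15, -614,33,0,-26,15, -652,35,0,-28,15, -690,37,0,-28,15, -722,39,0,-28,15]'; python3 go.py 505 -366 140 118
```

```text
clock: 27.48
eef_pos: [501.6, -328.8, 301.0]
tool_rot: [-3.141, -0.0, 2.058]
force: [1.4, 0.3, -0.8]
width: 33.9
t 27.5 pos [ 501.6 -328.8  301. ] yaw 117.9 w 33.9 j7 1.35 shift [-34.4 -14.4   6. ] turn -0.1 F [ 1.4  0.3 -0.8]
```

```bash
python3 -m jog '[-20,-10,0,0,15, -36,-17,10,0,15, -36,-17,35,0,15, -36,-17,65,0,15, -36,-17,90,0,15, -36,-17,104,0,15, -36,-17,110,0,15, -36,-17,113,0,15, -36,-17,113,0,15, -36,-17,113,0,15]'; python3 go.py 505 -366 26.7 118
```

```text
clock: 28.32
eef_pos: [504.9, -366.2, 189.8]
tool_rot: [3.141, 0.002, 2.06]
force: [-0.1, -1.1, -0.2]
width: 34.3
t 28.3 pos [ 504.9 -366.2  189.8] yaw 118.0 w 34.3 j7 1.44 shift [0.1 0.2 8.1] turn 0.0 F [-0.1 -1.1 -0.2]
```

```bash
python3 -m jog '[0,0,2,0,15, 0,0,4,0,15, 0,0,5,0,15, 0,0,5,0,15]'; python3 -m jog '[0,0,1,0,15, 0,0,1,0,15, 0,0,1,0,15]';python3 -m jog '[0,0,1,0,15, 0,0,1,0,15, 0,0,1,0,15]'
```

```text
clock: 28.65
eef_pos: [504.5, -365.8, 183.9]
tool_rot: [3.141, 0.0, 2.06]
force: [0.6, 0.0, 0.1]
width: 34.3
clock: 28.9
eef_pos: [504.4, -365.8, 182.7]
tool_rot: [-3.142, -0.0, 2.06]
force: [0.2, -0.5, -0.9]
width: 34.4
clock: 29.15
eef_pos: [504.3, -365.9, 181.6]
tool_rot: [-3.141, -0.0, 2.06]
force: [-1.3, 0.1, -0.6]
width: 34.0
```

```bash
python3 -m jog '[0,0,1,0,15, 0,0,1,0,15, 0,0,1,0,15]'; python3 -m jog '[0,0,0,0,15, 0,0,0,0,50, 0,0,0,0,60, 0,0,0,0,60, 0,0,0,0,60, 0,0,-15,0,60, 0,0,-45,0,60, 0,0,-85,0,60, 0,0,-125,0,60, 0,0,-135,0,60, 0,0,-135,0,60]'; python3 go.py 464 290 190 45;  python3 - <<'E'
from h import *
im,d=get_image("scene"); cv2.imwrite("pics/s11.png",cv2.resize(im[130:280,120:300],None,fx=4,fy=4))
E
```

```text
clock: 29.4
eef_pos: [504.4, -365.9, 181.3]
tool_rot: [3.141, 0.0, 2.059]
force: [-1.9, 1.1, 5.6]
width: 33.6
clock: 30.32
eef_pos: [505.3, -366.9, 319.6]
tool_rot: [3.138, 0.007, 2.06]
force: [0.2, -0.5, -0.5]
width: 60.0
t 30.3 pos [ 505.3 -366.9  319.6] yaw 118.0 w 60.0 j7 1.38 shift [599.4 271.9 -25.4] turn 73.0 F [ 0.2 -0.5 -0.5]
```

View pics/s11.png

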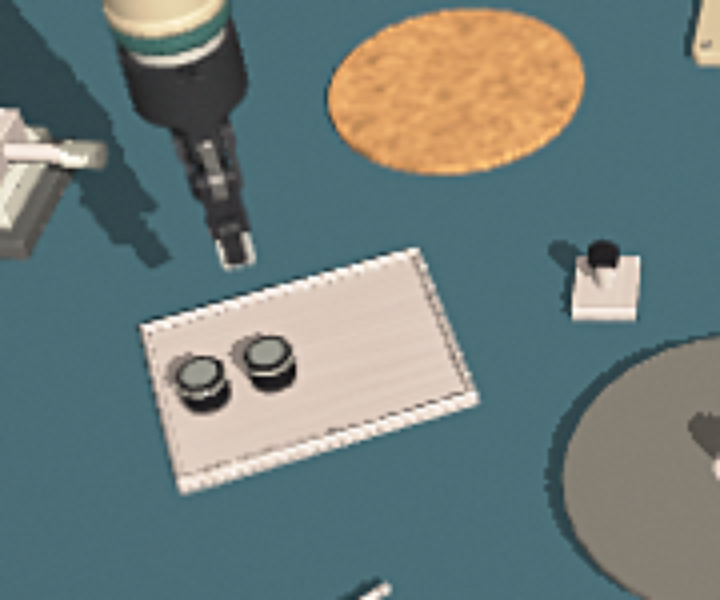

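Two cells stand in the tray at (203,380) and (270,358). Back to the pot.

```bash
python3 -m jog '[35,15,-1,2,60, 70,31,-2,4,60, 106,47,-3,6,60, 142,63,-4,8,60, 178,79,-5,10,60, 214,95,-6,12,60, 250,111,-8,14,60, 286,127,-10,16,60, 322,143,-12,18,60, 358,159,-14,20,60, 394,175,-16,22,60, 430,190,-17,24,60, 466,210,-18,26,60, 502,228,-19,28,60, 538,245,-20,28,60, 570,260,-25,28,60, 590,268,-25,28,60, 599,272,-25,28,60, 599,272,-25,28,60, 599,272,-25,28,60]'; python3 -m jog '[0,0,0,0,60, 0,0,0,0,60]'; python3 go.py 527 356.5 60 45;python3 pot.py w12
```

```text
clock: 32.03
eef_pos: [463.0, 289.4, 339.6]
tool_rot: [-3.14, 0.003, 1.57]
force: [1.1, -0.7, 0.8]
width: 60.1
clock: 32.2
eef_pos: [463.8, 288.3, 340.6]
tool_rot: [-3.141, 0.001, 1.567]
force: [-0.7, 0.6, -0.2]
width: 59.8
t 32.2 pos [463.8 288.3 340.6] yaw 89.8 w 59.8 j7 -0.08 shift [ 68.4  62.9 125.6] turn 44.8 F [-0.7  0.6 -0.2]
px [390. 110.] n 1377 z 30.8 ctr [527.4 356.3] dia 36.8 rect [527.1 356.3] [35.4 35.9] 46
px [253. 122.] n 1330 z 30.9 ctr [404.5 346.3] dia 36.6 rect [404.5 346.3] [35.1 36.2] 90
px [321. 144.] n 1305 z 38.6 ctr [465.5 327. ] dia 43.3 rect [465.5 327.1] [32.2 32. ] 73
rim fit [463.2 327.6] r 121.4 6007
```

```bash
python3 -m jog '[12,10,5,7,55, 24,21,15,14,55, 36,32,30,21,55, 48,43,50,28,55, 60,54,75,35,55, 67,62,95,42,55, 68.5,63.5,105,45,55, 68.5,63.5,105,45,55, 68.5,63.5,105,45,55]'; python3 go.py 527.2 356.5 27 45
python3 - <<'E'
from h import *
im,d=get_image("wrist"); cv2.imwrite("pics/w13.png",im)
E
```

```text
clock: 33.0
eef_pos: [527.0, 358.0, 235.4]
tool_rot: [3.141, 0.002, 0.786]
force: [0.3, -0.4, 0.3]
width: 55.3
t 33.0 pos [527.  358.  235.4] yaw 45.0 w 55.3 j7 -0.71 shift [-0.9  1.2 53.4] turn 0.0 F [ 0.3 -0.4  0.3]
```

View pics/w13.png

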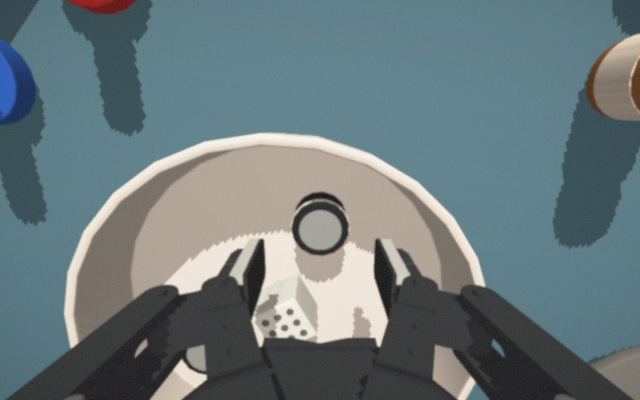

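The cell is centred at (320,228) and the fingers are clear of wall and tin. Descend and grip.

```bash
python3 -m jog '[-0.5,0.5,20,0,55, -1,1,40,0,55, -1,1,50,0,55, -1,1,53,0,55, -1,1,53,0,55, -1,1,53,0,15, -1,1,53,0,15, -1,1,53,0,15, -1,1,53,0,15, -1,1,53,0,15, -1,1,53,0,15, -1,1,53,0,15]'; python3 -m jog '[0,0,-5,0,15, 0,0,-20,0,15, 0,0,-50,0,15, 0,0,-80,0,15, 0,0,-105,0,15, 0,0,-120,0,15, 0,0,-120,0,15]';  python3 go.py 482.5 -321 147 118
```

```text
clock: 34.05
eef_pos: [527.5, 357.9, 184.4]
tool_rot: [3.141, -0.003, 0.786]
force: [-0.9, -1.8, 5.5]
width: 34.0
clock: 34.63
eef_pos: [528.0, 358.0, 307.1]
tool_rot: [3.14, -0.007, 0.786]
force: [0.7, -0.4, -0.8]
width: 34.3
t 34.6 pos [528.  358.  307.1] yaw 45.0 w 34.3 j7 -0.77 shift [-512.3  447.9    5.1] turn -73.0 F [ 0.7 -0.4 -0.8]
```

```bash
python3 -m jog '[-12,10,0,-2,15, -34,30,0,-6,15, -62,54,0,-10,15, -90,79,0,-14,15, -118,103,0,-18,15, -146,128,0,-22,15, -174,152,0,-26,15, -202,177,0,-30,15, -230,201,0,-34,15, -258,226,0,-38,15, -286,250,0,-42,15, -314,275,0,-46,15, -342,299,0,-50,15, -370,324,0,-54,15, -398,348,0,-58,15, -426,373,0,-62,15, -454,397,0,-66,15, -482,422,0,-70,15, -502,440,0,-73,15, -512,448,0,-73,15]'; python3 -m jog '[0,0,0,0,15, 0,0,0,0,15]'; python3 go.py 482.5 -321 34 118
```

```text
clock: 36.3
eef_pos: [479.9, -325.6, 302.3]
tool_rot: [-3.14, 0.002, 2.056]
force: [0.1, 0.4, -0.8]
width: 34.3
clock: 36.47
eef_pos: [481.2, -320.2, 301.9]
tool_rot: [-3.141, -0.003, 2.058]
force: [1.1, 0.7, -0.8]
width: 33.7
t 36.5 pos [ 481.2 -320.2  301.9] yaw 117.9 w 33.7 j7 1.34 shift [ -1.3   0.7 112.9] turn -0.1 F [ 1.1  0.7 -0.8]
```

```bash
python3 -m jog '[0,1,30,0,15, 0,1,60,0,15, 0,1,90,0,15, 0,1,107,0,15, 0,1,113,0,15, 0,1,116,0,15, 0,1,117,0,15, 0,1,117,0,15, 0,1,117,0,15]'; python3 -m jog '[0,0,1,0,15, 0,0,2,0,15, 0,0,2,0,15]';python3 -m jog '[0,0,1,0,15, 0,0,1,0,15, 0,0,1,0,15]'
```

```text
clock: 37.22
eef_pos: [483.0, -320.5, 186.9]
tool_rot: [3.141, 0.002, 2.06]
force: [-0.4, -0.1, 0.3]
width: 33.9
clock: 37.47
eef_pos: [482.5, -320.6, 184.1]
tool_rot: [3.141, 0.0, 2.059]
force: [0.6, -0.4, -0.4]
width: 33.9
clock: 37.72
eef_pos: [482.4, -320.6, 182.7]
tool_rot: [-3.142, -0.0, 2.059]
force: [-0.3, 0.6, -0.4]
width: 33.9
```

```bash
python3 -m jog '[0,0,0.5,0,15, 0,0,1,0,15, 0,0,1,0,15]';python3 -m jog '[0,0,0.5,0,15, 0,0,0.7,0,15, 0,0,0.7,0,15]'
```

```text
clock: 37.97
eef_pos: [482.4, -320.7, 182.4]
tool_rot: [3.141, -0.0, 2.059]
force: [-1.5, 1.4, 5.7]
width: 34.3
clock: 38.22
eef_pos: [482.4, -320.7, 182.4]
tool_rot: [3.141, 0.0, 2.059]
force: [-2.5, 2.2, 11.8]
width: 34.4
```

```bash
python3 -m jog '[0,0,-0.5,0,15, 0,0,-0.5,0,50, 0,0,-0.5,0,60, 0,0,-0.5,0,60, 0,0,-0.5,0,60, 0,0,-15,0,60, 0,0,-45,0,60, 0,0,-85,0,60, 0,0,-125,0,60, 0,0,-135,0,60, 0,0,-135,0,60]'; python3 go.py 404.5 300 190 135;  python3 - <<'E'
from h import *
im,d=get_image("scene"); cv2.imwrite("pics/s14.png",im)
E
```

```text
clock: 39.13
eef_pos: [483.4, -321.5, 319.5]
tool_rot: [3.138, 0.006, 2.06]
force: [0.2, -1.1, 0.1]
width: 60.0
t 39.1 pos [ 483.4 -321.5  319.5] yaw 118.0 w 60.0 j7 1.34 shift [585.8 222.1 -25.5] turn -17.0 F [ 0.2 -1.1  0.1]
```

View pics/s14.png

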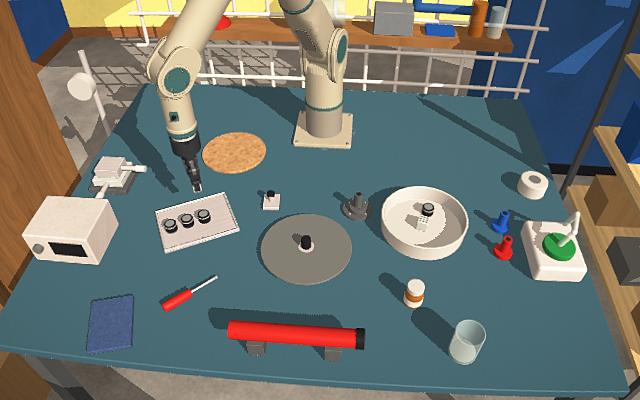

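Three cells stand in the tray at (170,226), (187,220) and (204,215). The last one has been knocked: it is now at (428,209), close behind the tin. Look again from above the pot.

```bash
python3 go.py 464 290 190 90; python3 -m jog '[33,16,-1,2,60, 66,31,-2,4,60, 99,47,-3,6,60, 132,63,-4,8,60, 165,79,-5,10,60, 198,95,-6,12,60, 231,111,-8,14,60, 264,127,-10,16,60, 297,141,-12,18,60, 330,157,-14,20,60, 363,172,-16,22,60, 396,188,-17,24,60, 429,204,-18,26,60, 462,219,-19,28,60, 495,235,-20,28,60, 525,251,-25,28,60, 543,265,-25,28,60, 549,270,-25,28,60, 549,270,-25,28,60, 549,270,-25,28,60]'; python3 -m jog '[0,0,0,0,60, 0,0,0,0,60]'; python3 go.py 404.5 346 60 135;python3 pot.py w15
```

```text
t 39.2 pos [ 482.9 -320.7  317.3] yaw 118.0 w 60.1 j7 1.34 shift [548.  270.2 -27.7] turn 28.0 F [-0.3 -0.   0.2]
clock: 40.85
eef_pos: [462.8, 289.6, 339.7]
tool_rot: [-3.14, 0.003, 1.57]
force: [0.2, -1.0, -0.0]
width: 60.0
clock: 41.02
eef_pos: [463.2, 288.8, 340.8]
tool_rot: [-3.141, 0.001, 1.568]
force: [0.1, -0.6, 0.1]
width: 60.5
t 41.0 pos [463.2 288.8 340.8] yaw 89.8 w 60.5 j7 -0.1 shift [ 57.  -58.9 125.8] turn -45.2 F [ 0.1 -0.6  0.1]
px [254. 123.] n 1327 z 30.9 ctr [404.5 346.1] dia 36.8 rect [404.6 346.3] [36.2 36.1] 42
px [322. 145.] n 1307 z 38.6 ctr [465.6 327.5] dia 42.9 rect [465.6 327.1] [32.  31.9] 73
rim fit [463.2 327.6] r 121.4 6013
```

View pics/w15.png

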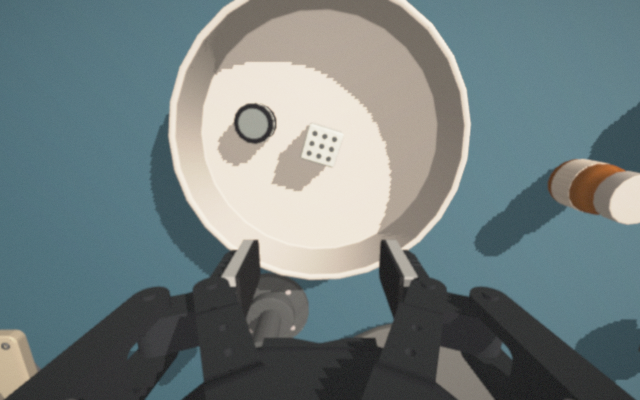

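I misread the scene view: the last cell is still at (404.5,346) and was not knocked. The tin is at (465.6,327). Take the cell with the jaws at yaw 135°.

```bash
python3 -m jog '[10,-10,5,-7,55, 20,-20,15,-14,55, 30,-31,30,-21,55, 40,-41,50,-28,55, 50,-51,75,-35,55, 55,-57,95,-42,55, 57,-59,105,-45,55, 57,-59,105,-45,55, 57,-59,105,-45,55]'; python3 go.py 404.5 346.2 27 135
python3 - <<'E'
from h import *
im,d=get_image("wrist"); cv2.imwrite("pics/w16.png",im)
E
```

```text
clock: 41.82
eef_pos: [404.5, 346.9, 236.0]
tool_rot: [-3.141, 0.0, 2.353]
force: [-0.2, 0.9, -0.1]
width: 54.6
t 41.8 pos [404.5 346.9 236. ] yaw 134.8 w 54.6 j7 0.44 shift [-0.5 -0.5 54. ] turn -0.2 F [-0.2  0.9 -0.1]
```

View pics/w16.png

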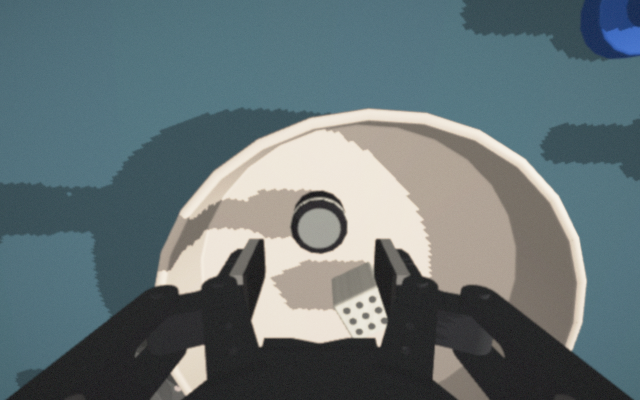

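```bash
python3 -m jog '[-0.5,-0.5,20,0,55, -0.5,-0.5,40,0,55, -0.5,-0.5,50,0,55, -0.5,-0.5,53.5,0,55, -0.5,-0.5,53.5,0,55, -0.5,-0.5,53.5,0,15, -0.5,-0.5,53.5,0,15, -0.5,-0.5,53.5,0,15, -0.5,-0.5,53.5,0,15, -0.5,-0.5,53.5,0,15, -0.5,-0.5,53.5,0,15, -0.5,-0.5,53.5,0,15]'; python3 -m jog '[0,0,-5,0,15, 0,0,-20,0,15, 0,0,-50,0,15, 0,0,-80,0,15, 0,0,-105,0,15, 0,0,-120,0,15, 0,0,-120,0,15]';  python3 go.py 460 -277 147 118
```

```text
clock: 42.87
eef_pos: [404.5, 347.3, 183.8]
tool_rot: [3.14, 0.0, 2.356]
force: [-0.9, -1.0, 6.8]
width: 34.0
clock: 43.45
eef_pos: [404.9, 347.9, 306.2]
tool_rot: [3.135, 0.0, 2.356]
force: [0.8, 0.3, -0.0]
width: 33.9
t 43.5 pos [404.9 347.9 306.2] yaw 135.0 w 33.9 j7 0.4 shift [-480.7 -403.1    4.2] turn 17.0 F [ 0.8  0.3 -0. ]
```

```bash
python3 -m jog '[-12,-6,0,0,15, -36,-18,0,0,15, -66,-36,0,0,15, -97,-54,0,0,15, -126,-72,0,1,15, -155,-92,0,2,15, -182,-113,0,3,15, -208,-135,0,4,15, -234,-157,0,5,15, -260,-179,0,6,15, -286,-202,0,7,15, -311,-226,0,8,15, -336,-250,0,9,15, -361,-274,0,10,15, -385,-299,0,12,15, -408,-324,0,14,15, -431,-349,0,16,15, -453,-374,0,17,15, -471,-393,0,17,15, -480,-403,0,17,15]'; python3 -m jog '[0,0,0,0,15, 0,0,0,0,15]'; python3 go.py 460 -277 34 118
```

```text
clock: 45.12
eef_pos: [456.4, -281.6, 301.5]
tool_rot: [-3.139, 0.001, 2.054]
force: [0.1, -0.8, 0.5]
width: 34.2
clock: 45.28
eef_pos: [457.7, -276.9, 301.5]
tool_rot: [-3.141, -0.003, 2.058]
force: [0.9, 1.2, -0.9]
width: 34.2
t 45.3 pos [ 457.7 -276.9  301.5] yaw 117.9 w 34.2 j7 1.3 shift [ -1.2   2.  112.5] turn -0.1 F [ 0.9  1.2 -0.9]
```

```bash
python3 -m jog '[0,2,30,0,15, -1,2,60,0,15, -1,2,90,0,15, -1,2,107,0,15, -1,2,113,0,15, -1,2,116,0,15, -1,2,116,0,15, -1,2,116,0,15, -1,2,116,0,15]'; python3 -m jog '[0,0,1,0,15, 0,0,2,0,15, 0,0,2,0,15]';python3 -m jog '[0,0,1,0,15, 0,0,1,0,15, 0,0,1,0,15]';python3 -m jog '[0,0,0.5,0,15, 0,0,0.8,0,15, 0,0,0.8,0,15]'
```

```text
clock: 46.03
eef_pos: [461.4, -277.0, 187.7]
tool_rot: [3.14, 0.002, 2.06]
force: [-0.2, -0.7, -0.5]
width: 34.1
clock: 46.28
eef_pos: [460.9, -277.1, 184.9]
tool_rot: [3.141, 0.001, 2.06]
force: [-0.0, 0.2, -0.9]
width: 34.1
clock: 46.53
eef_pos: [460.7, -277.1, 183.5]
tool_rot: [-3.142, -0.0, 2.059]
force: [-1.0, 0.3, 0.0]
width: 34.3
clock: 46.78
eef_pos: [460.7, -277.1, 182.6]
tool_rot: [-3.141, -0.0, 2.06]
force: [-0.4, -0.1, -0.3]
width: 33.9
```

```bash
python3 -m jog '[0,0,0.5,0,15, 0,0,0.8,0,15, 0,0,0.8,0,15]';python3 -m jog '[0,0,0.3,0,15, 0,0,0.5,0,15, 0,0,0.5,0,15]'
```

```text
clock: 47.03
eef_pos: [460.8, -277.1, 181.8]
tool_rot: [-3.142, -0.0, 2.059]
force: [-0.3, 0.3, -0.7]
width: 34.1
clock: 47.28
eef_pos: [460.7, -277.1, 181.8]
tool_rot: [3.141, -0.0, 2.059]
force: [-1.1, 0.7, 4.4]
width: 33.9
```

Down. Release, rise, check.

```bash
python3 -m jog '[0,0,0,0,15, 0,0,0,0,50, 0,0,0,0,60, 0,0,0,0,60, 0,0,0,0,60, 0,0,-15,0,60, 0,0,-45,0,70, 0,0,-85,0,85, 0,0,-125,0,85, 0,0,-145,0,85, 0,0,-145,0,85]'; python3 go.py 575 -5 140 90;  python3 - <<'E'
from h import *
im,d=get_image("scene"); cv2.imwrite("pics/s17.png",im); X=cloud("scene",d)
s,c=np.sin,np.cos
R=X[...,:2]-np.array([493.5,-343.5]); l=np.array([.465,-.885]); q=np.array([.885,.465])
a=R@q;b=R@l; m=((abs(a)<85)&(abs(b)<110)&(X[...,2]>24)&(X[...,2]<50)).astype(np.uint8)
k,L,st,_=cv2.connectedComponentsWithStats(m)
for i in range(1,k):
    if st[i,4]>20: print("cell tray x,y",a[L==i].mean().round(1),b[L==i].mean().round(1),"z",np.median(X[L==i][:,2]).round(1),np.percentile(X[L==i][:,2],[5,95]).round(1),st[i,4])
m=(X[...,2]>47)&(X[...,2]<60)&(np.hypot(X[...,0]-575,X[...,1]+5)<50); Q=X[m]; print("knob",len(Q),np.median(Q,0),cv2.minEnclosingCircle(Q[:,:2].astype(np.float32)))
im,d=get_image("top"); cv2.imwrite("pics/t17.png",im); X=cloud("top",d)
m=(X[...,2]>47)&(X[...,2]<60)&(np.hypot(X[...,0]-575,X[...,1]+5)<50); Q=X[m]; print("knob top",len(Q),cv2.minEnclosingCircle(Q[:,:2].astype(np.float32)) if len(Q) else 0)
E
```

```text
clock: 48.2
eef_pos: [462.0, -278.2, 330.9]
tool_rot: [3.137, 0.008, 2.06]
force: [-0.8, -1.3, -0.5]
width: 84.8
t 48.2 pos [ 462.  -278.2  330.9] yaw 118.0 w 84.8 j7 1.29 shift [188.1 228.   35.9] turn 28.0 F [-0.8 -1.3 -0.5]
cell tray x,y 5.3 -73.5 z 30.7 [25.8 35.4] 99
cell tray x,y 4.3 -23.6 z 31.1 [26.4 34.4] 103
cell tray x,y 2.0 26.5 z 30.5 [25.3 34.2] 98
cell tray x,y 3.4 77.2 z 30.3 [25.9 34.7] 112
knob 71 [578.62727798  -5.68470908  53.74716589] ((575.5579833984375, -5.926120758056641), 15.11928939819336)
knob top 66 ((575.0645751953125, -2.454907178878784), 14.212651252746582)
```

View pics/s17.png

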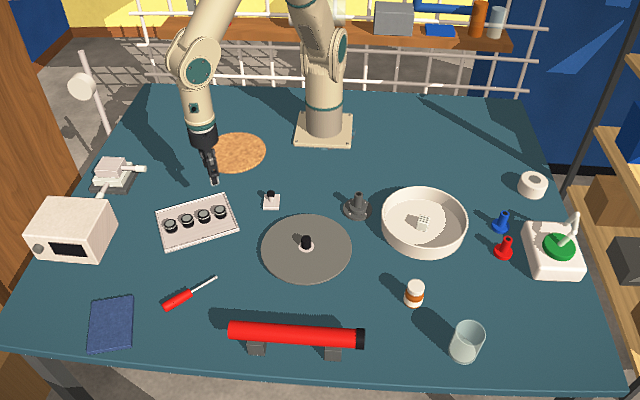

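View pics/t17.png

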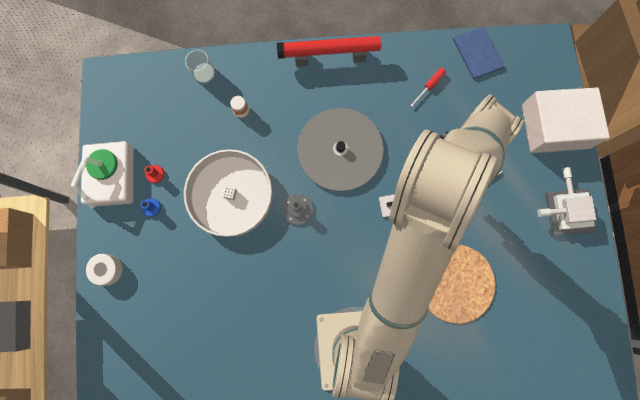

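All four cells stand in the tray (scene x = 170–221, y ≈ 215), and only the tin is left in the pot. The lid's knob is at (575,−4). Measure the pot centre and go to the knob.

```bash
python3 -m jog '[25,30,0,4,85, 50,60,2,8,85, 76,92,6,12,85, 102,124,10,16,85, 128,156,16,20,85, 154,188,22,24,85, 176,214,30,28,85, 188,228,36,28,85, 188,228,36,28,85, 188,228,36,28,85]'; python3 go.py 575 -4 42 90
python3 - <<'E'
from h import *
for c,f,bx in [("top","pics/t17.png",(175,140,282,245)),("scene","pics/s17.png",(372,178,478,266))]:
    im=cv2.imread(f); hsv=cv2.cvtColor(im,cv2.COLOR_BGR2HSV); u0,v0,u1,v1=bx
    m=np.zeros(im.shape[:2],np.uint8); m[v0:v1,u0:u1]=(hsv[v0:v1,u0:u1,1]<75)
    k=max(cv2.findContours(m,0,1)[0],key=cv2.contourArea)
    W=np.array([onplane(c,*p[0],55)[:2] for p in k]); 
    ctr=np.array([464,326.])
    # rim far side silhouettes only: farthest from camera side
    o=np.array(camera_params(c)["T"])[:2,3]; d=(ctr-o)/np.linalg.norm(ctr-o); 
    sel=((W-ctr)@d>10)&(abs(np.linalg.norm(W-ctr,axis=1)-126)<8)
    for _ in range(10):
        e=W[sel]-ctr; n=e/np.linalg.norm(e,axis=1)[:,None]; r=np.linalg.norm(e,axis=1)-126
        ctr=ctr+np.linalg.lstsq(n,r,rcond=None)[0]
    print(c,ctr.round(1),sel.sum(),np.std(r).round(2))
P=camera_params("wrist");im,d=get_image("wrist"); cv2.imwrite("pics/w18.png",im);X=cloud("wrist",d,P)
m=(X[...,2]>47)&(X[...,2]<60)&(np.hypot(X[...,0]-575,X[...,1]+5)<30); Q=X[m]; print("knob",len(Q),cv2.minEnclosingCircle(Q[:,:2].astype(np.float32)))
E
```

```text
clock: 49.13
eef_pos: [573.2, -2.6, 288.0]
tool_rot: [-3.137, 0.001, 1.574]
force: [0.2, -0.4, -0.1]
width: 85.0
t 49.1 pos [573.2  -2.6 288. ] yaw 90.2 w 85.0 j7 0.45 shift [-1.4  1.8 91. ] turn 0.2 F [ 0.2 -0.4 -0.1]
top [466.1 331.1] 43 1.42
scene [464.8 326.7] 98 1.09
knob 1089 ((575.2913818359375, -5.2259626388549805), 13.854263305664062)
```

View pics/w18.png

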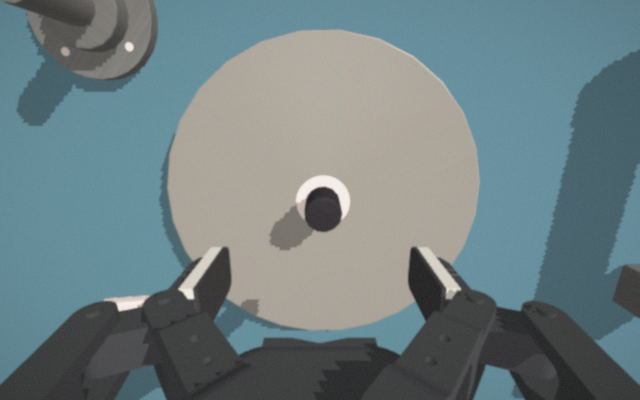

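The knob is at (322,210) in the wrist picture, at (575,−5). Pot centre about (464.5,326.5) from the scene camera, near where the lid sat at first, (464,325); the top camera's fit was noisier. Grip the knob.

```bash
python3 -m jog '[-1,1,30,0,85, -2,1.5,60,0,85, -2,1.5,80,0,85, -2,1.5,87,0,85, -2,1.5,90,0,85, -2,1.5,90,0,85, -2,1.5,90,0,85, -2,1.5,90,0,5, -2,1.5,90,0,5, -2,1.5,90,0,5, -2,1.5,90,0,5, -2,1.5,90,0,5, -2,1.5,90,0,5, -2,1.5,90,0,5, -2,1.5,90,0,5, -2,1.5,90,0,5]'; python3 -m jog '[0,0,-3,0,5, 0,0,-8,0,5, 0,0,-15,0,5, 0,0,-25,0,5, 0,0,-40,0,5, 0,0,-58,0,5, 0,0,-78,0,5, 0,0,-95,0,5, 0,0,-105,0,5, 0,0,-108,0,5, 0,0,-108,0,5]'; python3 go.py 464 326 146 90
```

```text
clock: 50.52
eef_pos: [575.4, -5.9, 201.0]
tool_rot: [3.141, -0.0, 1.571]
force: [-0.8, 0.9, 4.9]
width: 26.4
clock: 51.43
eef_pos: [575.4, -5.9, 309.2]
tool_rot: [3.14, -0.0, 1.571]
force: [-0.5, 0.3, -4.2]
width: 26.0
t 51.4 pos [575.4  -5.9 309.2] yaw 90.0 w 26.0 j7 0.44 shift [ 332.  -111.3    8.2] turn 0.0 F [-0.5  0.3 -4.2]
```

Held (−4.2 N, as before). Carry the lid back around the stand.

```bash
python3 -m jog '[6,-1,0,0,5, 18,-3,0,0,5, 36,-6,0,0,5, 58,-10,0,0,5, 82,-14,0,0,5, 106,-18,0,0,5, 130,-22,0,0,5, 154,-26,0,0,5, 178,-30,0,0,5, 201,-36,0,0,5, 223,-46,0,0,5, 245,-59,0,0,5, 267,-73,0,0,5, 287,-85,0,0,5, 304,-95,0,0,5, 318,-104,0,0,5, 327,-109,0,0,5, 331,-111,0,0,5, 331,-111,0,0,5, 331,-111,0,0,5]'; python3 go.py 464.2 325.3 95 90
python3 - <<'E'
from h import *
im,d=get_image("scene"); cv2.imwrite("pics/s19.png",cv2.resize(im[60:260,290:510],None,fx=3,fy=3)); X=cloud("scene",d)
im,d=get_image("top");cv2.imwrite("pics/t19.png",im)
m=(X[...,2]>115)&(X[...,2]<135)&(np.hypot(X[...,0]-464,X[...,1]-326)<140); Q=X[m]; print(len(Q),np.median(Q,0)); print(np.c_[Q[:,:2],np.ones(len(Q))].shape, np.linalg.lstsq(np.c_[Q[:,:2],np.ones(len(Q))],Q[:,2],rcond=None)[0][:2])
E
```

```text
clock: 53.1
eef_pos: [464.6, 324.4, 308.2]
tool_rot: [3.141, 0.001, 1.57]
force: [-0.3, 0.2, -2.9]
width: 26.1
t 53.1 pos [464.6 324.4 308.2] yaw 90.0 w 26.1 j7 -0.13 shift [ 0.9 -0.4 58.2] turn -0.0 F [-0.3  0.2 -2.9]
4237 [486.91045225 313.90509246 126.27747882]
(4237, 3) [-0.00504144 -0.00313275]
```

View pics/s19.png

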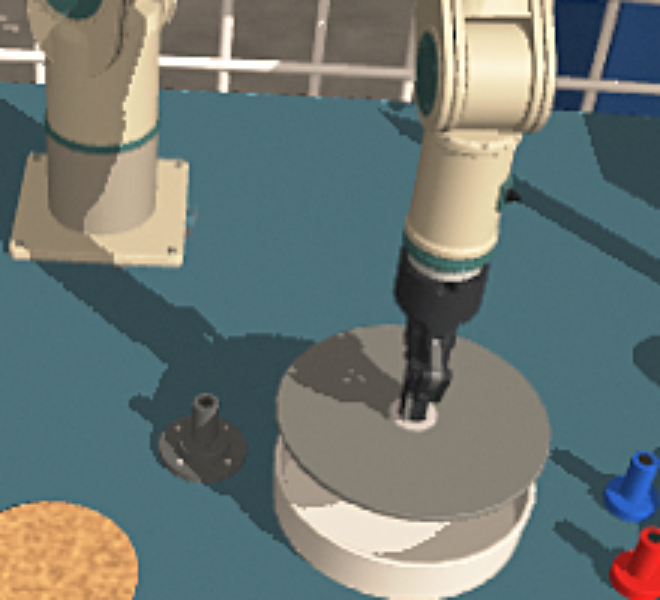

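The lid is level over the pot (top at z 126). Lower it.

```bash
python3 -m jog '[0.5,0,10,0,5, 1,0,25,0,5, 1,0,40,0,5, 1,0,50,0,5, 1,0,54,0,5, 1,0,55,0,5, 1,0,55,0,5, 1,0,55,0,5]'; python3 go.py 464.2 325.3 90 90;  python3 -m jog '[0,0,1,0,5, 0,0,2,0,5, 0,0,3,0,5, 0,0,3,0,5]'; python3 -m jog '[0,0,1,0,5, 0,0,2,0,5, 0,0,2,0,5]';python3 -m jog '[0,0,1,0,5, 0,0,2,0,5, 0,0,2,0,5]'
```

```text
clock: 53.87
eef_pos: [464.8, 325.9, 253.9]
tool_rot: [3.141, -0.0, 1.57]
force: [0.0, -0.1, -2.5]
width: 26.1
t 53.9 pos [464.8 325.9 253.9] yaw 90.0 w 26.1 j7 -0.07 shift [-0.6 -0.6  8.9] turn -0.0 F [ 0.  -0.1 -2.5]
clock: 54.2
eef_pos: [464.2, 326.0, 250.4]
tool_rot: [-3.142, -0.0, 1.571]
force: [-0.5, -0.5, -3.0]
width: 25.9
clock: 54.45
eef_pos: [464.2, 326.0, 248.2]
tool_rot: [-3.141, 0.0, 1.571]
force: [0.3, 0.1, -3.5]
width: 26.1
clock: 54.7
eef_pos: [464.2, 325.9, 246.2]
tool_rot: [-3.141, 0.0, 1.571]
force: [0.4, -0.4, -3.1]
width: 26.1
```

```bash
python3 -m jog '[0,0,0.5,0,5, 0,0,1,0,5, 0,0,1,0,5]'; python3 -m jog '[0,0,0.5,0,5, 0,0,1,0,5, 0,0,1,0,5]'
```

```text
clock: 54.95
eef_pos: [464.3, 326.0, 245.5]
tool_rot: [3.142, -0.0, 1.571]
force: [-0.6, 0.5, -2.0]
width: 26.0
clock: 55.2
eef_pos: [464.4, 325.8, 245.4]
tool_rot: [-3.141, -0.001, 1.571]
force: [-2.7, -0.6, 6.5]
width: 26.1
```

Contact at the expected height (245). Release, rise, back away and check.

```bash
python3 -m jog '[0,0,0,0,10, 0,0,0,0,45, 0,0,0,0,85, 0,0,0,0,85, 0,0,0,0,85, 0,0,0,0,85, 0,0,-20,0,85, 0,0,-50,0,85, 0,0,-85,0,85, 0,0,-120,0,85, -20,0,-130,0,85, -50,30,-130,0,85, -80,60,-130,0,85, -110,90,-130,0,85, -140,120,-130,0,85, -170,140,-130,0,85, -190,150,-130,0,85, -190,150,-130,0,85]'
python3 - <<'E'
from h import *
for c in ["scene","top"]:
    im,d=get_image(c); cv2.imwrite(f"pics/{c}20.png",im); X=cloud(c,d); Z=X[...,2]
    R=np.hypot(X[...,0]-464.5,X[...,1]-326)
    Q=X[(R<140)&(Z>55)&(Z<72)]; f=np.linalg.lstsq(np.c_[Q[:,:2],np.ones(len(Q))],Q[:,2],rcond=None)[0]; print(c,"disc z",np.median(Q[:,2]).round(1),"tilt",f[:2].round(4),"circ",cv2.minEnclosingCircle(Q[:,:2].astype(np.float32)))
    Q=X[(R<40)&(Z>88)&(Z<105)]; 
    if len(Q): print(" knob",cv2.minEnclosingCircle(Q[:,:2].astype(np.float32)),np.median(Q[:,2]))
    Q=X[(np.hypot(X[...,0]-407,X[...,1]-134)<40)&(Z>62)&(Z<90)]; 
    if len(Q): print(" stand",cv2.minEnclosingCircle(Q[:,:2].astype(np.float32)),np.median(Q[:,2]))
    v=X[...,:2]-np.array([493.5,-343.5]); a=v@np.array([.885,.465]); b=v@np.array([.465,-.885])
    k,L,st,_=cv2.connectedComponentsWithStats(((abs(a)<85)&(abs(b)<110)&(Z>24)&(Z<50)).astype(np.uint8))
    print(" cells",[(a[L==i].mean().round(),b[L==i].mean().round(),np.median(Z[L==i]).round(1)) for i in range(1,k) if st[i,4]>20])
print(read_state()["force"],read_state()["eef_pos"])
E
```

```text
clock: 56.7
eef_pos: [616.6, 128.6, 374.9]
tool_rot: [3.139, 0.005, 1.561]
force: [0.7, -1.0, -0.9]
width: 84.7
scene disc z 63.4 tilt [-0.0043 -0.0039] circ ((464.5251770019531, 326.0614929199219), 130.89154052734375)
 knob ((466.959228515625, 325.4992980957031), 15.510472297668457) 95.92404692974856
 cells [(np.float64(-29.0), np.float64(-40.0), np.float64(30.7)), (np.float64(5.0), np.float64(-74.0), np.float64(30.5)), (np.float64(2.0), np.float64(26.0), np.float64(30.6)), (np.float64(3.0), np.float64(77.0), np.float64(30.2))]
top disc z 63.3 tilt [-0.034   0.0105] circ ((495.44287109375, 320.430908203125), 123.43412017822266)
 stand ((408.0233459472656, 136.754638671875), 12.940483093261719) 71.82775526996977
 cells [(np.float64(2.0), np.float64(75.0), np.float64(29.6)), (np.float64(1.0), np.float64(24.0), np.float64(29.7)), (np.float64(3.0), np.float64(-76.0), np.float64(29.8)), (np.float64(-31.0), np.float64(-42.0), np.float64(29.4))]
[ 0.19900354  0.95968278 -0.24159969] [614.547977   134.61486072 374.14912904]
```

View pics/scene20.png

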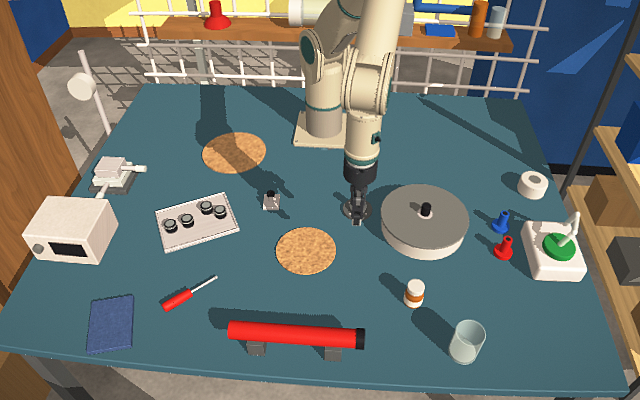

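View pics/top20.png

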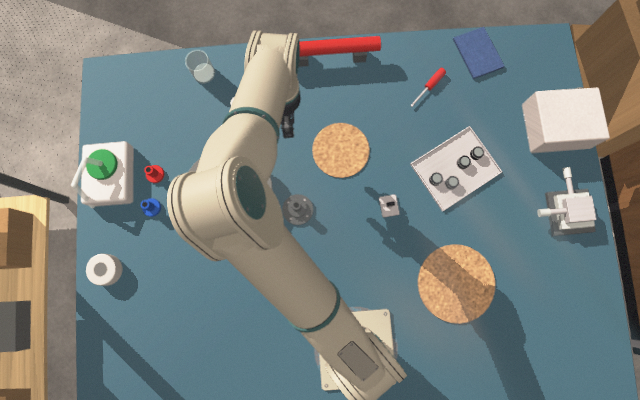

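One cell was knocked in the tray, from about (4,−24) to (−30,−41) in the tray frame, but its top height still matches upright. Check it in a close crop.

Run:
```python
import cv2,numpy as np
a=cv2.resize(cv2.imread("pics/scene20.png")[185:260,145:250],None,fx=5,fy=5,interpolation=2)
b=cv2.resize(cv2.imread("pics/scene20.png")[175:265,330:475],None,fx=4,fy=4,interpolation=2)
cv2.imwrite("pics/c20.png",a);cv2.imwrite("pics/d20.png",b)
```

```text
(no output)
```

View pics/c20.png

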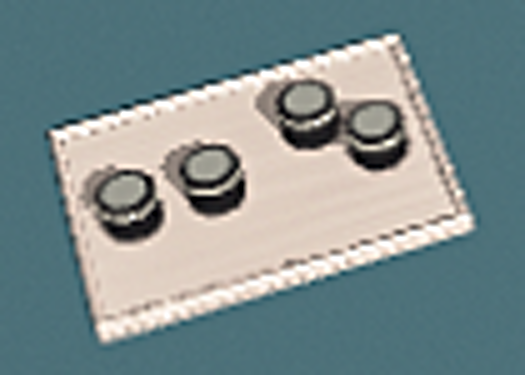

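View pics/d20.png

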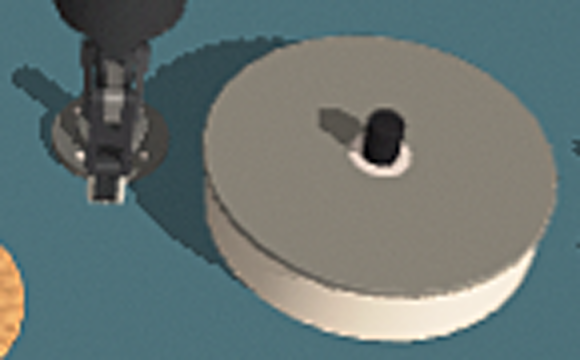

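All four cells stand upright in the tray, and the lid sits flush on the pot. Settle, then hand in.

```bash
python3 -m jog '[0,0,0,0,85, 0,0,0,0,85, 0,0,0,0,85, 0,0,0,0,85]'; python3 -c "
from cell import *
print(finish_job())"
```

```text
clock: 57.13
eef_pos: [613.9, 137.3, 374.4]
tool_rot: [-3.141, -0.0, 1.573]
force: [-0.5, -1.3, -0.5]
width: 85.0
the job is handed in; nothing more can be done
None
```

I finished every step and handed the job in at about 57 s of the 210 s allowed; no verdict is reported. I moved the stand to the steel plate, laid the lid on the small cork mat, and stood all four cells in the tray. The lid then went back on the pot, with the tin left inside.

**Last checks:**
- **Lid:** its top is at z = 63.4 mm (63 expected), level to about 0.006 rad in the scene camera. Its centre is within about 1 mm of the pot centre measured in that view.
- **Stand:** it is at (408,137), with the plate at about (407,134), and its top is at z = 71.8 mm (72 expected).
- **Cells:** all four are upright inside the tray, with tops at about 30 mm. One was knocked about 4 cm after I placed it but is still upright and well inside the tray.
- **Tin:** last seen in the pot just before the lid went on. I did not check it afterwards.
- **Jar and screwdriver:** they look unmoved in the last pictures; I did not measure them.

**Disagreements:**
- The top camera's last lid fit (tilt 0.034, off centre) cannot be used because the arm hid part of the lid, so I went by the scene camera. Its earlier pot-centre fit was also noisier, about 4 mm off the scene view.
- I once misread the last cell as knocked while it was still in the pot; the wrist view showed it had not moved.

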